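Wedge a bearing cap tight in its bench fixture

TASK

Clamp the aluminium bearing cap for the next job: take the red-headed steel wedge from its wooden stand, start it tip down by hand in the slot of the grey fixture without forcing it, and let go. Then use the yellow-footed hand driver to tap it down with short gentle taps of a few millimetres, lifting the driver clear of the wedge between taps, until it stops moving forward and the cap is held tight against the steel backstop. Stand the driver upright on the bench again away from the fixture, and leave the cap, the jaw and everything else alone.

Things in the scene. Friction and masses are not known exactly. Their poses are not given: they have to be found in the camera images.
- wedge: Loose steel wedge, about 220 g, 110 mm tall, standing tip down in the stand. Origin: centre of the flat tip, z up. Taper from 0 to 85 mm, 30 mm wide along y, thickness along x 10 mm at the tip growing to 27 mm (1:5, even on both sides; a half turn changes nothing). Above it the red head, a 30 x 30 mm block from 85 to 110 mm, flat on top: grip it across its y faces, 98 mm above the tip.
- driver: Loose hand driver, about 300 g, upright on the bench, round about z. Origin: centre of its underside. Yellow nylon foot 40 mm diameter, 22 mm high; above it a bare steel rod 24 mm diameter up to 112 mm. Grip the rod about 85 mm above the underside; tap with the underside on the middle of the wedge's head.
- fixture: Grey bench fixture, fixed; base 15 mm thick, x -120 to +100 mm, y +-60 mm. Origin on the bench surface; x runs from the backstop end to the wall end. Open-topped slot, mouth 95 mm above the bench, between a fixed sloping wall (face at x +45 mm at the mouth), the brass jaw (face at x +28 mm at the mouth at the start) and two cheeks (inner faces y +-17.5 mm); wall and jaw slope to match the wedge.
- slot (a point): Middle of the slot's mouth, 95 mm above the bench; axes as the fixture's. The wedge goes in here tip down, its x along this x. It first grips with its tip about 35 mm below this point, its axis over it, and stays there when let go; as it is driven its axis creeps 1 mm towards -x for every 10 mm down.
- jaw: Brass jaw, slides along the fixture's -x to the cap, 1 mm per 5 mm of wedge. Origin: at the fixture's origin when back, as at the start. Stiff: the wedge takes about 5 to 8 N to push down, 8 to 12 N once the jaw pushes the cap along (not yet home), then rises steeply within 1 mm when the cap meets the backstop. 15 to 25 N sets it tight; over 60 N, even for an instant, is too hard. The wedge does not spring back.
- cap: Loose aluminium bearing cap, an arch 30 mm (x) x 84 mm (y) x 45 mm high, 300 g, standing on the fixture's base between the jaw and a fixed steel backstop block, 22 x 100 x 40 mm. The backstop's setting differs from job to job: 4 to 7 mm of play in all, so the wedge stops anywhere from 20 to 36 mm below where it first gripped. Origin: centre of its underside.
- stand: Small wooden stand 60 x 75 x 32 mm, fixed, with one pocket whose floor is 8 mm above the bench. Origin: centre of its underside.
- piston: Bystander: aluminium piston, 86 mm diameter, 62 mm high. Origin: centre of its underside.
- cup: Bystander: red plastic cup, 80 mm diameter at the rim, 100 mm high. Origin: centre of its underside.
- oil: Bystander: grey bottle, 64 mm diameter, 170 mm high. Origin: centre of its underside.
- spanner: Bystander: steel spanner lying on the bench. Origin: under its middle.
- race: Bystander: steel bearing ring, 60 mm diameter, 16 mm high. Origin: centre of its underside.
- retainer: Bystander: dark steel stub with a collar, 32 mm diameter, 35 mm high. Origin: centre of its underside.
There are look-alikes about, which are no part of the job. Leave any green look-alike of the driver alone.

How it is judged (in metres and radians):
On the way, in this order (a step that is already met when the one before it is completed fails the run):
1. the wedge stands started in the slot, let go, its tip 25 to 45 mm below the mouth and the jaw pushed no more than 1.2 mm (6 mm of wedge) by hand (x of wedge in the frame of fixture between 0.024 and 0.046 m and y of wedge in the frame of fixture between -0.005 and 0.005 m and z of wedge in the frame of fixture between 0.05 and 0.07 m and angle between wedge's own z axis and vertical below 0.09 rad and x of jaw in the frame of fixture above -0.0012 m and contact force between each of the fingers, the arm, driver and wedge below 0.1 N), for 0.2 s.
2. tapped part of the way (the jaw more than 1.6 mm along, the cap not yet clamped) and the driver lifted clear between taps (x of wedge in the frame of fixture between 0.024 and 0.046 m and y of wedge in the frame of fixture between -0.005 and 0.005 m and z of wedge in the frame of fixture below 0.07 m and angle between wedge's own z axis and vertical below 0.09 rad and x of jaw in the frame of fixture below -0.0016 m and contact force between driver and wedge below 0.1 N and contact force between jaw and cap below 4 N), for 0.05 s.
3. the wedge is home: the jaw stays pressed on the cap with over 5 N with the driver lifted off (x of wedge in the frame of fixture between 0.024 and 0.046 m and y of wedge in the frame of fixture between -0.005 and 0.005 m and z of wedge in the frame of fixture below 0.07 m and angle between wedge's own z axis and vertical below 0.09 rad and contact force between driver and wedge below 0.1 N and contact force between jaw and cap above 5 N), for 0.2 s.
At the end, for the whole second after the job is handed in: The wedge is upright in the slot (within 0.09 rad), tip over 25 mm below the mouth, and home: the jaw presses the cap with over 5 N. The driver stands upright on the bench (within 0.1 rad), over 140 mm from the fixture's origin. Both are released and at rest (all of step 3 and linear speed of wedge below 0.01 m/s and angle between driver's own z axis and vertical below 0.1 rad and height (world z) of driver between -0.004 and 0.004 m and linear speed of driver below 0.02 m/s and horizontal distance between driver and fixture above 0.14 m); the robot touches nothing.
It fails at once if the driver strikes or presses the wedge with more than 60 N (contact force between driver and wedge above 60 N).
It fails at once if the hand, not the driver, pushes the wedge in (touches it once the jaw is more than 1.6 mm along) (x of jaw in the frame of fixture below -0.0016 m and contact force between any of the fingers, the arm and wedge above 0.5 N).
It fails at once if the robot or the driver pushes the jaw or the cap (contact force between any of the fingers, the arm, driver and jaw above 2 N or contact force between any of the fingers, the arm, driver and cap above 2 N).
It fails at once if a bystander is moved more than 25 mm (distance of any of piston, cup, oil, spanner, race, retainer from where it was at the start of the episode above 0.025 m).
It also fails if it takes over 72 s, if anything falls off the work surface, if the arm or the gripper's body presses on something with over 40 N, if the wrist force passes 120 N, or if a joint passes its speed limit or range.

ROBOT

A 6-joint arm with a two-finger parallel gripper is mounted at the origin on the work surface. World frame = base frame: x ahead of the robot, y to its left, z up, the work surface at z = 0. Lengths are in mm, angles in rad, forces in N, time in s.
With the tool pointing down it reaches from about 350 to 875 mm from the base axis. Payload 4.2 kg.
Tool frame: the origin (TCP) lies between the finger pads; the fingertips stand 17 mm ahead of it and the grasp point (between the pads) lies 2 mm behind it (nose_length is the distance from the TCP to the fingertips, in mm); z points along the fingers, y is the direction in which the jaws open and shut (so a half turn about z gives the same grasp; the last joint's range is limited). The gripper opens to 85 mm and grips with 20 to 120 N. Pads are 22 mm wide; open, the fingers measure 114 mm over their backs; the gripper's body (76 mm by 85 mm) begins 54 mm behind the grasp point. The pads swing forward as they close: fully open they stand 13 mm farther back than shut.
Start: joints at [-1.055, 0.385, 0.008, 0, -1.194, -0.259], TCP at [158.759, -604.479, 248.312] pointing down, gripper open.
Joint ranges: [-3.14, 3.14], [-1.21, 2.06], [-1.07, 1.41], [-3.16, 2.05], [-2.99, -0.16], [-3.1, 3.1]. Speed limits (rad/s): [2.79, 2.79, 3.14, 3.14, 3.14, 3.14].

INTERFACE

Orientations are given as a unit quaternion [x, y, z, w].
In Python, from bench import * gives the robot as it stands.
- The arm moves only by the tool jog_arm, never from a script. Its argument "increments" is a list of rows, each a list of 4 numbers: the shift along the tool's x, y, z in m, then the turn about the tool's z in degrees. A call has 1 to 10 rows; each row is the pose to reach, as a shift and turn from the pose measured when the call began, along the tool's axes at that moment; what a row does not reach only later rows make up. A row lasts 1/8 s, in which the tool goes at most 62.5 mm and 10.7 degrees, less where a joint would pass 70% of its speed; a pose out of reach is approached as far as the arm can. A call with a gripper value outside its range is refused whole. "hand" is the gripper's target within -1 to 1 (fully open at 1, half-way at 0, shut at -1), set as the call begins (left out, the last holds). The fingers move at their own pace and stop on an object; the grip force is fixed at half the most. Time passes only in rows, so rows that repeat a pose let the fingers close. It gives the time, the measured TCP pose, the force and the opening at its end, in the units of the state.
- read_state(): the state, without advancing time (a new reading comes with each control period).
- get_image(name): name is "side" or "top"; returns the picture (400x640x3 uint8, red, green, blue); there is no depth.
- calibration(name): a dict with "fx", "fy", "cx", "cy" (pixels), "D" ([k1, k2, p1, p2, k3] as OpenCV has them; the pictures are not rectified), "position" and "rotation" of the camera in the world. Camera axes: x right, y up, looking along -z (the intrinsics and any distortion apply to the point x, -y, -z); pixel columns grow to the right and rows downward; lengths in mm; the calibration is good to about 2 mm. A picture is of the moment at which its call begins. calibration takes no time and is no camera call.
- job_done(): hands the job in, once; it reports no verdict.
The state is a dict: "clock": time; "joints": joint angles; "joint_vel": joint speeds; "joint_efforts": joint torques, N m; "position": TCP position; "ee_rot": TCP orientation; "contact_force": force on the tool from outside, world axes, zero at the start; "wrist_torque": the same for the moment, N m; "gripper_width": finger opening in mm.
Only numpy, scipy, OpenCV 4.12 (cv2) and the standard library are available. Lean on these libraries where they do the work, as an engineer would, in place of code of your own. Each camera call takes 0.05 s, during which the arm holds its last target.

## Working session

There is one attempt and no reset: what is moved stays moved. The work goes in short steps, Python scripts to look and compute and a tool call to move; the robot and the scene stay as the last step left them, time stands still between calls to the robot, and variables do not carry over. Pictures are saved under pics/ and viewed, and the job is handed in when it is done.

Besides the shell and the picture viewer there is one more tool, called after "Emit:" by a JSON object that holds its "op" and its "data", one argument or row to a line. jog_arm: Moves the arm, as the interface text tells. Its arguments: {"type":"object","properties":{"increments":{"type":"array"},"hand":{"type":"number"}},"required":["increments"]}

```bash
ls; mkdir -p pics; python3 - <<'E'
from bench import *
import cv2,json
print(read_state())
for n in ("side","top"):
    cv2.imwrite(f"pics/{n}0.png",get_image(n)[:,:,::-1]); print(calibration(n))
E
```

```text
pics
{'clock': 0.0, 'joints': array([-1.05539858e+00,  3.85532604e-01,  6.60925489e-03, -5.38931142e-04,
       -1.19398879e+00, -2.58607901e-01]), 'joint_vel': array([-0.00159729,  0.00149939, -0.0008982 , -0.00105639,  0.00018249,
        0.00011448]), 'joint_efforts': array([ 2.01198541e-04, -3.92284262e+01,  1.88404620e+01,  4.18644503e+00,
       -4.55555783e-03, -9.56405387e-06]), 'position': array([ 158.6259878 , -603.9577238 ,  247.22359024]), 'ee_rot': array([-1.27943771e-01,  9.91780827e-01,  1.07419238e-03, -1.67335349e-04]), 'contact_force': array([ 0.27091314, -0.57060905, -0.19191277]), 'wrist_torque': array([-0.02304312,  0.02800177,  0.00160767]), 'gripper_width': 85.3792613286915}
{'fx': 491.12312131943173, 'fy': 491.12312131943173, 'cx': 322.43087037296704, 'cy': 197.5436655418372, 'D': array([-0.05034571,  0.        ,  0.        ,  0.        ,  0.        ]), 'position': array([ 195.59020197,  993.61108911, 1278.84197745]), 'rotation': array([-0.06620869,  0.34905647,  0.92264614, -0.1500003 ])}
{'fx': 438.5659258036387, 'fy': 438.5659258036387, 'cx': 323.5114815486542, 'cy': 202.17624453978857, 'D': array([0.00121508, 0.        , 0.        , 0.        , 0.        ]), 'position': array([ 446.17762046,    4.31064316, 1585.11259684]), 'rotation': array([-0.02702428,  0.03053341,  0.71348321, -0.69948489])}
```

View pics/side0.png

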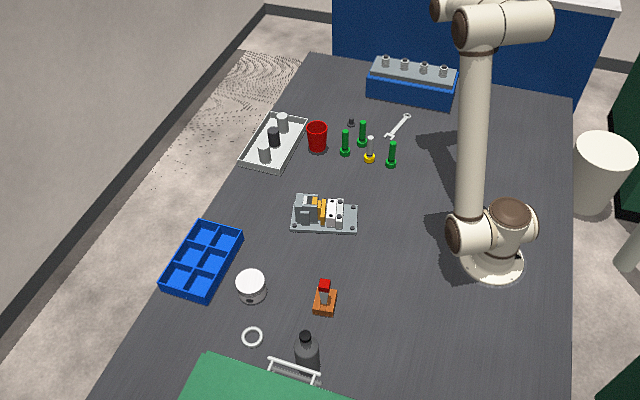

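View pics/top0.png

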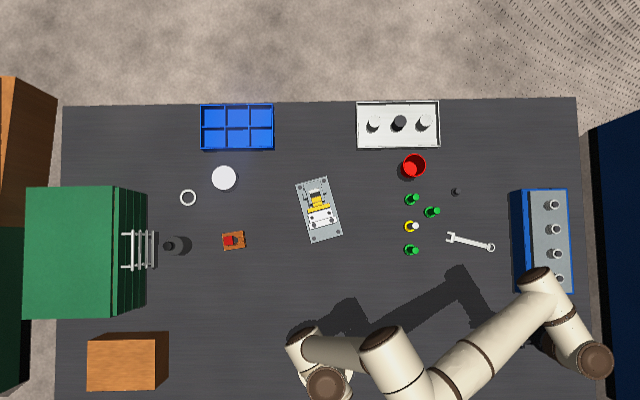

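```bash
cat > h.py <<'E'
import numpy as np,cv2
from scipy.spatial.transform import Rotation as R
def cam(c):
    K=np.array([[c['fx'],0,c['cx']],[0,c['fy'],c['cy']],[0,0,1]]);Rm=R.from_quat(c['rotation']).as_matrix()
    return K,np.array(c['D']),Rm,np.array(c['position'])
def ray(c,u,v):
    K,D,Rm,p=cam(c)
    x,y=cv2.undistortPoints(np.array([[[u,v]]],float),K,D)[0,0]
    return p,Rm@np.array([x,-y,-1.])
def at_z(c,u,v,z):
    p,d=ray(c,u,v);return p+d*(z-p[2])/d[2]
def proj(c,P):
    K,D,Rm,p=cam(c)
    q=(np.atleast_2d(P)-p)@Rm; q=q*[1,-1,-1]
    return cv2.projectPoints(q.reshape(-1,1,3),np.zeros(3),np.zeros(3),K,D)[0].reshape(-1,2)
def tri(c1,uv1,c2,uv2):
    A=[];b=[]
    for c,uv in((c1,uv1),(c2,uv2)):
        p,d=ray(c,*uv);d/=np.linalg.norm(d);M=np.eye(3)-np.outer(d,d);A.append(M);b.append(M@p)
    return np.linalg.lstsq(np.vstack(A),np.hstack(b),rcond=None)[0]
def crop(img,x0,y0,x1,y1,s,name):
    o=cv2.resize(img[y0:y1,x0:x1],None,fx=s,fy=s,interpolation=cv2.INTER_CUBIC)
    for x in range((x0+9)//10*10,x1,10):
        cv2.line(o,((x-x0)*s,0),((x-x0)*s,6),(0,255,255),1); cv2.putText(o,str(x),((x-x0)*s,18),0,.35,(0,255,255),1)
    for y in range((y0+9)//10*10,y1,10):
        cv2.line(o,(0,(y-y0)*s),(6,(y-y0)*s),(0,255,255),1); cv2.putText(o,str(y),(8,(y-y0)*s+4),0,.35,(0,255,255),1)
    cv2.imwrite('pics/'+name,o)
E
python3 - <<'E'
from h import *
t=cv2.imread('pics/top0.png');s=cv2.imread('pics/side0.png')
crop(t,285,165,350,250,7,'t_fix.png');crop(t,200,220,260,260,10,'t_wed.png');crop(t,390,180,470,265,7,'t_drv.png')
crop(s,280,185,365,240,9,'s_fix.png');crop(s,300,270,345,325,10,'s_wed.png');crop(s,330,110,405,175,9,'s_drv.png')
E
```

```text
(no output)
```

View pics/t_fix.png

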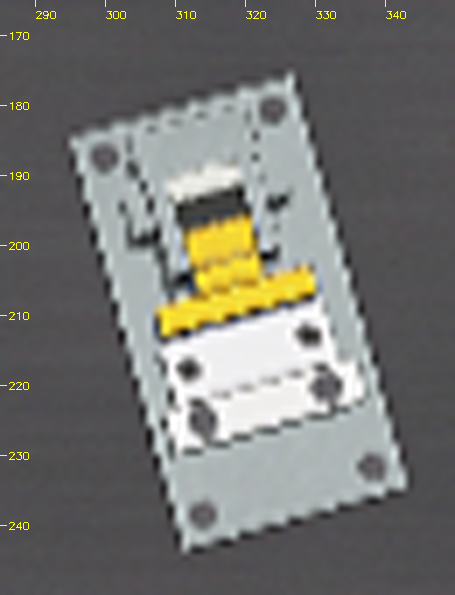

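View pics/t_wed.png

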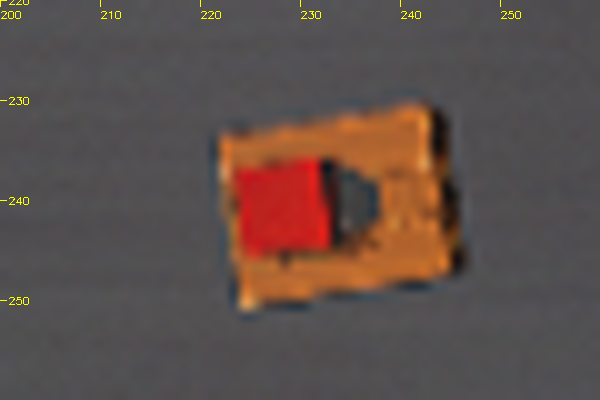

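View pics/t_drv.png

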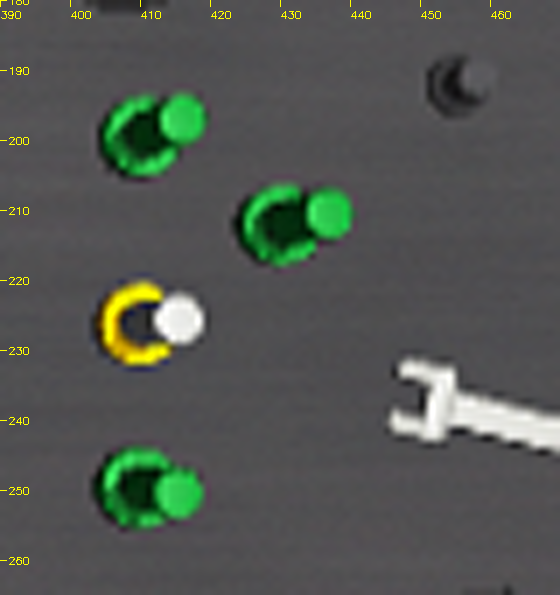

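View pics/s_fix.png

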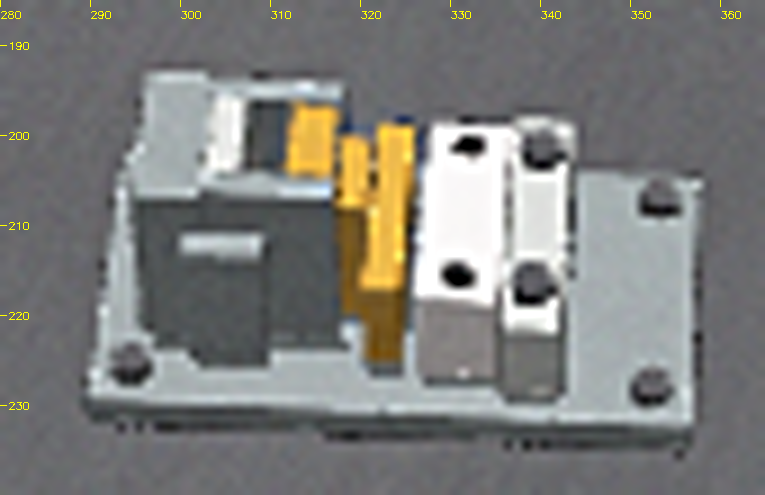

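View pics/s_wed.png

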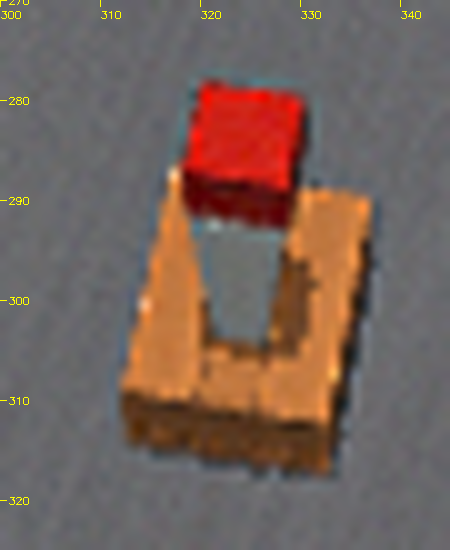

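View pics/s_drv.png

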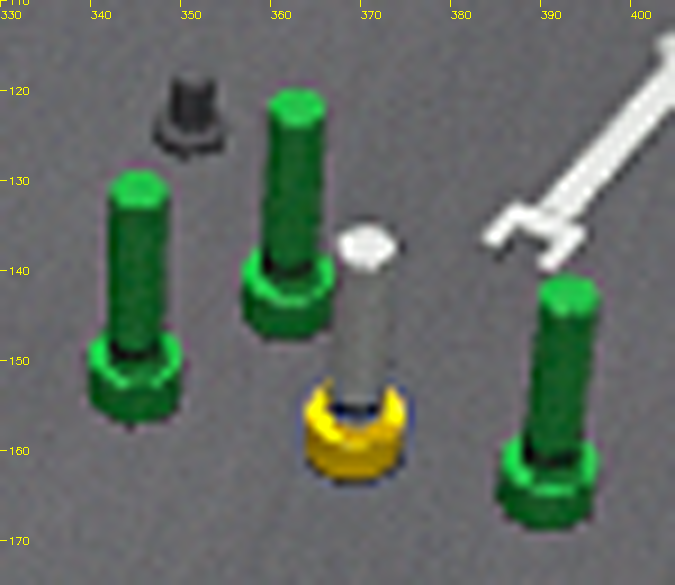

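```bash
cat > fit.py <<'E'
from bench import *
from h import *
from scipy.optimize import least_squares
T=calibration('top');S=calibration('side')
def fit(obs,x0,free_z=False):
    def f(p,full=False):
        c,s=np.cos(p[2]),np.sin(p[2]);M=np.array([[c,-s,0],[s,c,0],[0,0,1]]);r=[]
        for cam_,loc,uv in obs: r.append(proj(cam_,M@np.array(loc,float)+[p[0],p[1],0])[0]-uv)
        return np.array(r) if full else np.ravel(r)
    s=least_squares(f,x0,x_scale=[10,10,.1],loss='soft_l1');return s.x,f(s.x,True)
E
python3 - <<'E'
from fit import *
o=lambda x0,y0,s,a,b:((a+.5)/s-.5+x0,(b+.5)/s-.5+y0)
tf=lambda a,b:o(285,165,7,a,b); sf=lambda a,b:o(280,185,9,a,b)
obs=[(T,(100,0,0),0)]
# approx center
print(at_z(T,319,210,15))
obsT=[((100,-60,15),tf(292,75)),((100,60,15),tf(68,140)),((-120,60,15),tf(183,551)),((-120,-60,15),tf(408,487))]
obsS=[((-120,60,15),sf(692,425)),((-120,-60,15),sf(703,180)),((100,60,15),sf(90,400))]
for name,ob in(('T',[(T,a,b) for a,b in obsT]),('S',[(S,a,b) for a,b in obsS])):
  best=None
  for yaw in (0,1.57,3.14,-1.57):
    for k in (1,):
      p,r=fit(ob,[450,20,yaw])
      if best is None or abs(r).sum()<abs(best[1]).sum(): best=(p,r)
  print(name,best[0],best[1].round(1).tolist())
# wedge head top z=118, corners
tw=lambda a,b:o(200,220,10,a,b); sw=lambda a,b:o(300,270,10,a,b)
ct=[tw(236,170),tw(318,160),tw(331,246),tw(244,256)]
print('wedge T',[at_z(T,*c,118)[:2].round(1).tolist() for c in ct],np.mean([at_z(T,*c,118) for c in ct],0))
cs=[sw(202,80),sw(305,95),sw(292,190),sw(183,178)]
print('wedge S',[at_z(S,*c,118)[:2].round(1).tolist() for c in cs],np.mean([at_z(S,*c,118) for c in cs],0))
td=lambda a,b:o(390,180,7,a,b); sd=lambda a,b:o(330,110,9,a,b)
print('drv',at_z(T,*td(179,320),112),at_z(S,*sd(366,247),112))
for n,a,b in(('g1',(183,118),(138,190)),('g2',(330,213),(297,108)),('g3',(178,494),(568,297))): print(n,tri(T,td(*a),S,sd(*b)))
print('g foot',[at_z(T,*td(*a),22)[:2] for a in ((138,136),(278,224),(140,487))])
E
```

```text
[546.38792743  11.97112031  15.        ]
T [5.59131119e+02 1.62077163e+01 2.55502520e-01] [[-0.0, 0.1], [-0.1, -0.2], [-0.0, 0.1], [0.2, 0.0]]
S [5.56423425e+02 1.80756924e+01 2.55860697e-01] [[0.3, 0.4], [0.0, -0.4], [-0.3, -0.0]]
wedge T [[457.5, 332.4], [460.3, 305.1], [431.7, 300.9], [428.9, 329.8]] [444.59528689 317.06900973 118.        ]
wedge S [[459.4, 306.6], [430.8, 302.3], [424.7, 332.1], [454.1, 337.8]] [442.22437922 319.70390168 118.        ]
drv [ 482.41000285 -310.33291352  112.        ] [ 480.88927063 -306.50863347  112.        ]
g1 [ 579.32653756 -317.1181671   107.1424099 ]
g2 [ 532.09487837 -386.43396254  106.91287595]
g3 [ 399.09653436 -307.91259867  106.85878279]
g foot [array([ 579.02444869, -312.04998034]), array([ 532.54933168, -381.93081648]), array([ 400.50649707, -306.64744733])]
```

```bash
cat >> h.py <<'E'
def plan(st,xyz,yaw=None,verb=True):
    M=R.from_quat(st['ee_rot']).as_matrix()
    d=M.T@(np.array(xyz,float)-st['position'])/1000
    ty=M[:,1];cy=np.arctan2(-ty[0],ty[1])
    turn=0 if yaw is None else -np.degrees((yaw-cy+np.pi/2)%np.pi-np.pi/2)
    print('tool yaw %.4f'%cy,'delta m',d.round(4),'turn deg %.2f'%turn,'rows>=',np.ceil(np.linalg.norm(d)/.0625))
    return d,turn
E
python3 - <<'E'
from fit import *
o=lambda x0,y0,s,a,b:((a+.5)/s-.5+x0,(b+.5)/s-.5+y0)
tw=lambda a,b:o(200,220,10,a,b); sw=lambda a,b:o(300,270,10,a,b)
obT=[(T,l,u) for l,u in(((30,37.5,32),tw(220,133)),((30,-37.5,32),tw(428,102)),((-30,-37.5,32),tw(452,270)),((-30,37.5,32),tw(240,306)))]
obS=[(S,l,u) for l,u in(((30,37.5,32),sw(122,388)),((-30,37.5,32),sw(333,420)),((-30,-37.5,32),sw(371,197)))]
print(fit(obT,[443,310,.15]));print(fit(obS,[443,310,.15]))
plan(read_state(),(480,-50,255))
E
```

```text
(array([4.46014596e+02, 3.16819220e+02, 1.32909519e-01]), array([[-0.19145227,  0.15268909],
       [ 0.07842359,  0.01129641],
       [ 0.02168495,  0.08286157],
       [ 0.08825137, -0.25171716]]))
(array([4.42843285e+02, 3.18486481e+02, 1.52759932e-01]), array([[ 0.02396022,  0.17715688],
       [-0.19283617,  0.12917321],
       [ 0.17328977, -0.34000878]]))
tool yaw 0.2566 delta m [-0.4515  0.4543 -0.0068] turn deg 0.00 rows>= 11.0
```

Emit:
{"op": "jog_arm", "data": {
  "increments": [
    [-0.04, 0.04, -0.002, 0],
    [-0.08, 0.08, -0.004, 0],
    [-0.12, 0.12, -0.006, 0],
    [-0.16, 0.16, -0.007, 0],
    [-0.2, 0.2, -0.007, 0],
    [-0.24, 0.24, -0.007, 0],
    [-0.28, 0.28, -0.007, 0],
    [-0.32, 0.32, -0.007, 0],
    [-0.36, 0.36, -0.007, 0],
    [-0.4, 0.4, -0.007, 0]
  ],
  "hand": 1
}}

```text
clock: 1.35
position: [444.4, -113.8, 255.0]
ee_rot: [-0.128, 0.992, 0.001, -0.0]
contact_force: [0.4, -0.9, -0.9]
gripper_width: 85.1
```

```bash
python3 - <<'E'
from fit import *
s=read_state();print(s['clock'],s['position'],s['contact_force']);plan(s,(443.6,318.2,200),.14)
E
```

```text
1.35 [ 444.38868203 -113.78651093  255.0205084 ] [ 0.38316107 -0.88977316 -0.85634051]
tool yaw 0.2569 delta m [-0.109   0.4179  0.0559] turn deg 6.70 rows>= 7.0
```

Emit:
{"op": "jog_arm", "data": {
  "increments": [
    [-0.015, 0.058, 0, 1],
    [-0.03, 0.116, 0, 2],
    [-0.045, 0.174, 0, 3],
    [-0.06, 0.232, 0, 4],
    [-0.075, 0.29, 0.01, 5],
    [-0.09, 0.348, 0.03, 6],
    [-0.105, 0.4, 0.045, 6.7],
    [-0.109, 0.418, 0.055, 6.7],
    [-0.109, 0.418, 0.055, 6.7],
    [-0.109, 0.418, 0.055, 6.7]
  ]
}}

```text
clock: 2.6
position: [443.6, 317.3, 201.1]
ee_rot: [-0.07, 0.998, 0.001, -0.0]
contact_force: [0.4, -0.2, 0.5]
gripper_width: 85.4
```

```bash
python3 - <<'E'
from fit import *
s=read_state();print(s['clock'],s['position'],s['contact_force']);plan(s,(443.6,318.2,104),.14)
t=get_image('top')[:,:,::-1];q=get_image('side')[:,:,::-1]
crop(t,190,200,270,270,8,'t1.png');crop(q,285,235,360,325,6,'s1.png')
E
```

```text
2.6 [443.58578565 317.27856315 201.11241789] [ 0.39735892 -0.19818784  0.47747793]
tool yaw 0.1392 delta m [-0.0002  0.0007  0.0971] turn deg -0.05 rows>= 2.0
```

View pics/t1.png

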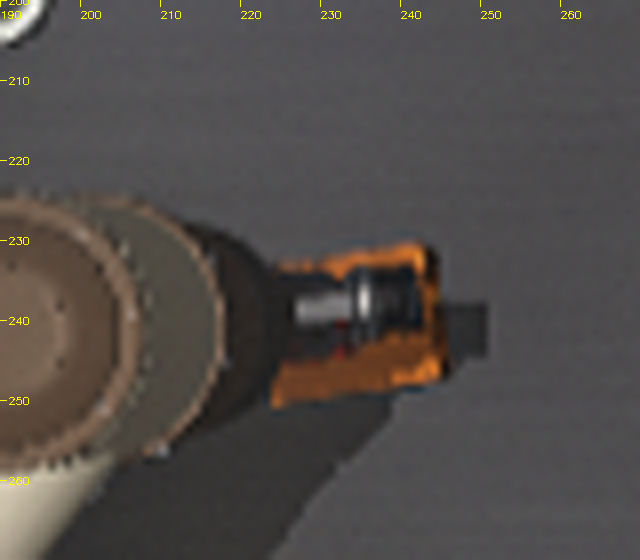

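View pics/s1.png

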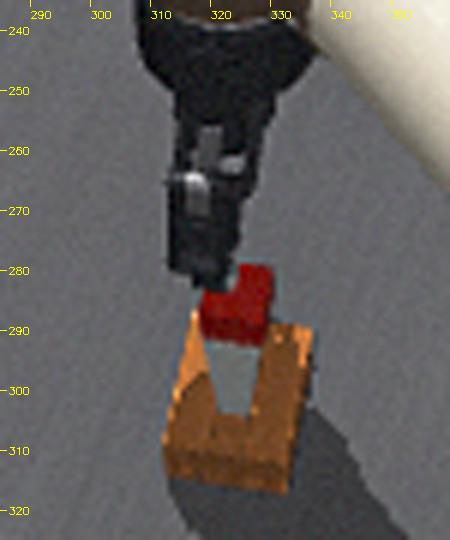

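```bash
python3 - <<'E'
from fit import *
s=read_state();M=R.from_quat(s['ee_rot']).as_matrix();p=s['position']
for y in (42.5,57):
  for x in (-11,11): print(x,y,proj(S,p+M@np.array([x,y,17-13]))[0], proj(S,p+M@np.array([x,y,17]))[0])
q=get_image('side')[:,:,::-1];crop(q,300,250,340,310,10,'s2.png')
E
```

```text
-11 42.5 [316.0697755  278.97538989] [316.2020965  281.68798489]
11 42.5 [324.47753754 280.2874234 ] [324.54505533 282.99610474]
-11 57 [314.94746091 283.75049214] [315.08952483 286.44530333]
11 57 [323.41471966 285.08378134] [323.49102031 287.77442576]
```

View pics/s2.png

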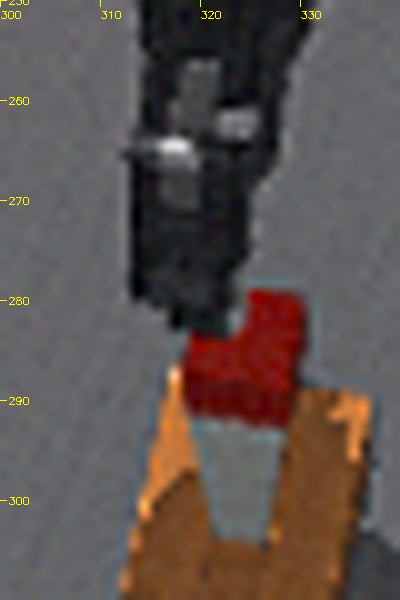

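Emit:
{"op": "jog_arm", "data": {
  "increments": [
    [0, 0.0005, 0.03, 0],
    [0, 0.0005, 0.06, 0],
    [0, 0.0005, 0.085, 0],
    [0, 0.0005, 0.097, 0],
    [0, 0.0005, 0.097, 0],
    [0, 0.0005, 0.097, 0]
  ]
}}

```text
clock: 3.5
position: [444.5, 318.5, 105.9]
ee_rot: [-0.069, 0.998, 0.002, 0.001]
contact_force: [-0.1, -0.4, 0.2]
gripper_width: 85.8
```

Emit:
{"op": "jog_arm", "data": {
  "increments": [
    [0, 0, 0, 0],
    [0, 0, 0, 0],
    [0, 0, 0, 0],
    [0, 0, 0, 0],
    [0, 0, 0, 0],
    [0, 0, 0, 0],
    [0, 0, 0, 0],
    [0, 0, 0, 0]
  ],
  "hand": -1
}}

```text
clock: 4.5
position: [444.6, 318.4, 106.2]
ee_rot: [-0.069, 0.998, 0.002, 0.001]
contact_force: [-0.9, -2.8, 5.4]
gripper_width: 29.0
```

```bash
python3 - <<'E'
from fit import *
s=read_state();print(s['clock'],s['position'],s['contact_force'],s['gripper_width']);plan(s,(443.6,318.2,104),.14)
t=get_image('top')[:,:,::-1];q=get_image('side')[:,:,::-1]
crop(t,190,200,270,270,8,'t3.png');crop(q,300,250,345,325,8,'s3.png')
E
```

```text
4.5 [444.58857196 318.35411194 106.24980377] [-0.87139487 -2.83200541  5.38274676] 29.03361985138785
tool yaw 0.1388 delta m [ 0.001  -0.      0.0022] turn deg -0.07 rows>= 1.0
```

View pics/s3.png

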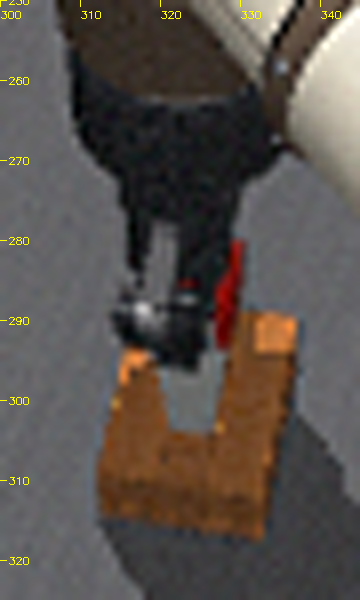

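Emit:
{"op": "jog_arm", "data": {
  "increments": [
    [0, 0, -0.02, 0],
    [0, 0, -0.06, 0],
    [0, 0, -0.1, 0],
    [0, 0, -0.14, 0],
    [0, 0, -0.145, 0]
  ]
}}

```text
clock: 5.22
position: [444.9, 319.0, 253.4]
ee_rot: [-0.069, 0.998, 0.004, 0.003]
contact_force: [0.3, -0.0, -2.9]
gripper_width: 29.2
```

```bash
python3 - <<'E'
from fit import *
s=read_state();print(s['clock'],s['position'],s['contact_force'],s['gripper_width']);plan(s,(593.1,26.3,230),.2557)
E
```

```text
5.225 [444.93172736 319.02124393 253.40706508] [ 0.2744992  -0.00518578 -2.90427014] 29.205122363189794
tool yaw 0.1390 delta m [-0.106  -0.3106  0.0215] turn deg -6.69 rows>= 6.0
```

Emit:
{"op": "jog_arm", "data": {
  "increments": [
    [-0.018, -0.052, 0, -1],
    [-0.035, -0.103, 0, -2],
    [-0.053, -0.155, 0, -3.5],
    [-0.07, -0.207, 0.005, -5],
    [-0.088, -0.258, 0.01, -6],
    [-0.1, -0.295, 0.015, -6.7],
    [-0.106, -0.31, 0.02, -6.7],
    [-0.106, -0.31, 0.021, -6.7],
    [-0.106, -0.3105, 0.0215, -6.7],
    [-0.106, -0.3105, 0.0215, -6.7]
  ]
}}

```text
clock: 6.48
position: [592.8, 27.5, 230.1]
ee_rot: [-0.128, 0.992, 0.004, 0.003]
contact_force: [-0.3, 0.4, -2.4]
gripper_width: 28.8
```

```bash
python3 - <<'E'
from fit import *
s=read_state();print(s['clock'],s['position'],s['contact_force'],s['gripper_width'],R.from_quat(s['ee_rot']).as_matrix().round(4).tolist());plan(s,(593.1,26.3,230),.2557)
t=get_image('top')[:,:,::-1];q=get_image('side')[:,:,::-1]
crop(t,270,150,360,250,6,'t4.png');crop(q,275,140,365,240,6,'s4.png')
E
```

```text
6.475 [592.76490667  27.52964573 230.12463172] [-0.31758242  0.41567072 -2.43111374] 28.832726102866893 [[-0.967, -0.2545, 0.0056], [-0.2545, 0.967, 0.0096], [-0.0079, 0.0079, -0.9999]]
tool yaw 0.2574 delta m [-0.     -0.0013  0.0001] turn deg 0.10 rows>= 1.0
```

View pics/s4.png

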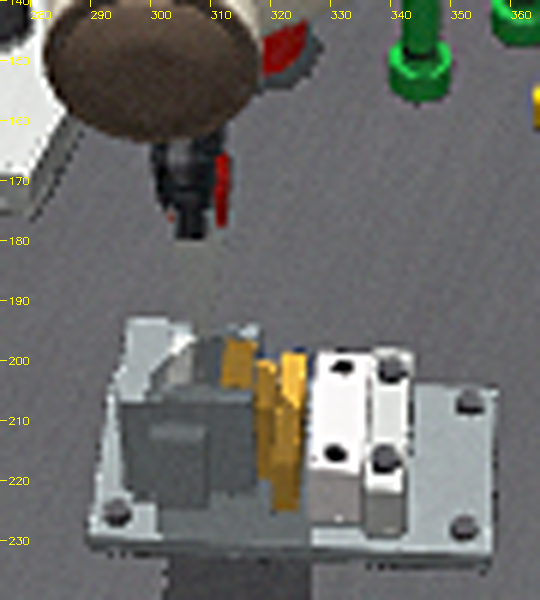

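View pics/t4.png

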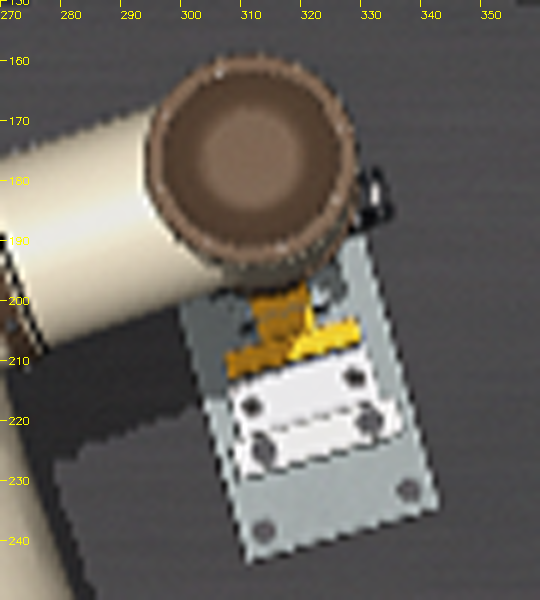

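```bash
python3 - <<'E'
from fit import *
q=get_image('side')[:,:,::-1].copy()
s=read_state();M=R.from_quat(s['ee_rot']).as_matrix();p=s['position']
print(p)
for n,l in(('tip+y',[(-5,15,98.25),(5,15,98.25)]),('neck',[(-13.5,15,13.2),(13.5,15,13.2)]),('headtop',[(-15,15,-11.7),(15,15,-11.7)])):
    print(n,[proj(S,p+M@np.array(a))[0].round(2).tolist() for a in l])
F=np.array([557.8,17.1,0]);c,sn=np.cos(.2557),np.sin(.2557);RF=np.array([[c,-sn,0],[sn,c,0],[0,0,1]])
for l in((28,-17.5,95),(45,-17.5,95),(28,17.5,95),(45,17.5,95)): print(l,proj(S,F+RF@np.array(l,float))[0].round(2))
g=cv2.convertScaleAbs(q,alpha=1.8,beta=-60)
crop(g,290,155,330,215,12,'s5.png')
E
```

```text
[592.92439315  27.19791297 230.39227287]
tip+y [[306.26, 195.55], [309.44, 195.7]]
neck [[302.52, 176.41], [311.45, 176.82]]
headtop [[301.69, 170.52], [311.75, 170.97]]
(28, -17.5, 95) [312.15 195.58]
(45, -17.5, 95) [306.93 195.35]
(28, 17.5, 95) [311.2  203.74]
(45, 17.5, 95) [305.9  203.51]
```

View pics/s5.png

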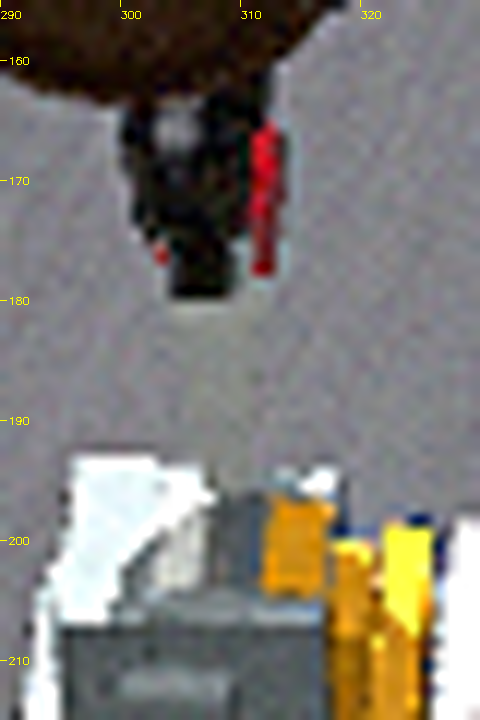

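Emit:
{"op": "jog_arm", "data": {
  "increments": [
    [0, -0.0017, 0.005, 0],
    [0, -0.0017, 0.015, 0],
    [0, -0.0017, 0.025, 0],
    [0, -0.0017, 0.032, 0],
    [0, -0.0017, 0.036, 0],
    [0, -0.0017, 0.04, 0],
    [0, -0.0017, 0.045, 0],
    [0, -0.0017, 0.045, 0]
  ]
}}

```text
clock: 7.62
position: [593.4, 25.9, 184.9]
ee_rot: [-0.128, 0.992, 0.004, 0.003]
contact_force: [-0.2, 0.3, -3.0]
gripper_width: 29.4
```

```bash
python3 - <<'E'
from fit import *
s=read_state();print(s['clock'],s['position'],s['contact_force'],s['gripper_width'],R.from_quat(s['ee_rot']).as_matrix()[:,2].round(4).tolist());plan(s,(592.8,25.6,160),.2557)
q=get_image('side')[:,:,::-1].copy()
g=cv2.convertScaleAbs(q,alpha=1.8,beta=-60)
crop(g,290,165,330,215,12,'s6.png')
E
```

```text
7.625 [593.39191458  25.93016958 184.92653412] [-0.2038461   0.30047903 -2.96573327] 29.44224214547954 [0.0052, 0.0094, -0.9999]
tool yaw 0.2570 delta m [ 0.0008 -0.0004  0.0249] turn deg 0.07 rows>= 1.0
```

View pics/s6.png

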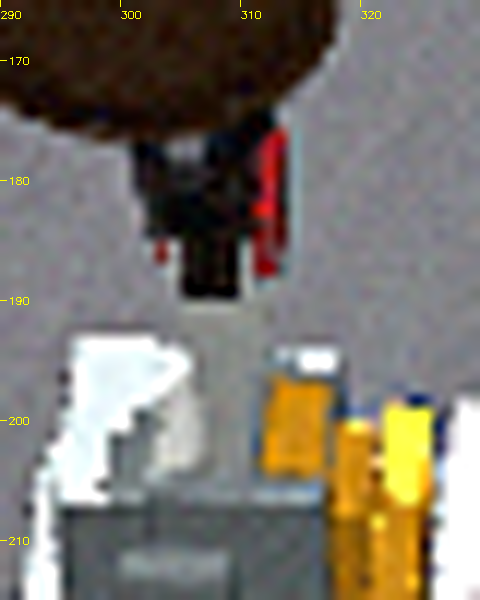

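Emit:
{"op": "jog_arm", "data": {
  "increments": [
    [0.0005, -0.0003, 0.005, 0],
    [0.0005, -0.0003, 0.01, 0],
    [0.0005, -0.0003, 0.014, 0],
    [0.0005, -0.0003, 0.018, 0],
    [0.0005, -0.0003, 0.021, 0],
    [0.0005, -0.0003, 0.023, 0],
    [0.0005, -0.0003, 0.023, 0]
  ]
}}

```text
clock: 8.55
position: [593.4, 25.8, 162.2]
ee_rot: [-0.128, 0.992, 0.004, 0.004]
contact_force: [-0.3, 0.5, -2.1]
gripper_width: 29.1
```

```bash
python3 - <<'E'
from fit import *
s=read_state();print(s['clock'],s['position'],s['contact_force'],s['gripper_width'],R.from_quat(s['ee_rot']).as_matrix()[:,2].round(4).tolist());plan(s,(592.8,25.6,158.2),.2557)
E
```

```text
8.55 [593.36169062  25.76629638 162.19717845] [-0.28896577  0.51163675 -2.0562076 ] 29.10015827226505 [0.0058, 0.0094, -0.9999]
tool yaw 0.2572 delta m [ 0.0006 -0.      0.004 ] turn deg 0.08 rows>= 1.0
```

Emit:
{"op": "jog_arm", "data": {
  "increments": [
    [0, 0, 0.001, 0],
    [0, 0, 0.002, 0],
    [0, 0, 0.0025, 0],
    [0, 0, 0.0025, 0]
  ]
}}

```text
clock: 9.05
position: [593.5, 25.8, 159.7]
ee_rot: [-0.128, 0.992, 0.004, 0.004]
contact_force: [0.5, -0.1, -2.3]
gripper_width: 28.9
```

Emit:
{"op": "jog_arm", "data": {
  "increments": [
    [0, 0, 0.001, 0],
    [0, 0, 0.0015, 0],
    [0, 0, 0.0015, 0]
  ]
}}

```text
clock: 9.43
position: [593.7, 25.8, 159.0]
ee_rot: [-0.128, 0.992, 0.004, 0.004]
contact_force: [-1.0, -0.3, 2.6]
gripper_width: 29.2
```

Emit:
{"op": "jog_arm", "data": {
  "increments": [
    [0, 0, 0.001, 0],
    [0, 0, 0.002, 0],
    [0, 0, 0.002, 0]
  ]
}}

```text
clock: 9.8
position: [593.8, 25.7, 158.1]
ee_rot: [-0.128, 0.992, 0.004, 0.004]
contact_force: [-2.1, -0.4, 6.5]
gripper_width: 29.4
```

Emit:
{"op": "jog_arm", "data": {
  "increments": [
    [0, 0, 0, 0],
    [0, 0, 0, 0],
    [0, 0, 0, 0],
    [0, 0, 0, 0],
    [0, 0, 0, 0],
    [0, 0, 0, 0]
  ],
  "hand": 1
}}

```text
clock: 10.55
position: [593.9, 25.7, 158.2]
ee_rot: [-0.128, 0.992, 0.004, 0.004]
contact_force: [0.4, 0.4, 0.5]
gripper_width: 85.4
```

Emit:
{"op": "jog_arm", "data": {
  "increments": [
    [0, 0, -0.02, 0],
    [0, 0, -0.06, 0],
    [0, 0, -0.1, 0],
    [0, 0, -0.1, 0]
  ]
}}

```text
clock: 11.05
position: [594.9, 25.1, 262.3]
ee_rot: [-0.129, 0.992, 0.004, 0.009]
contact_force: [0.1, 0.5, -0.4]
gripper_width: 85.4
```

```bash
python3 - <<'E'
from fit import *
s=read_state();print(s['clock'],s['position'],s['contact_force'],s['gripper_width'],R.from_quat(s['ee_rot']).as_matrix()[:,2].round(4).tolist());plan(s,(481.6,-308.4,240),1.57)
q=get_image('side')[:,:,::-1].copy()
g=cv2.convertScaleAbs(q,alpha=1.4,beta=-30)
crop(g,280,155,340,235,7,'s7.png')
E
```

```text
11.05 [594.88839362  25.06750053 262.32384497] [ 0.07222034  0.47028906 -0.42980592] 85.43144718497463 [0.0159, 0.0106, -0.9998]
tool yaw 0.2579 delta m [ 0.1949 -0.2937  0.017 ] turn deg -75.17 rows>= 6.0
```

View pics/s7.png

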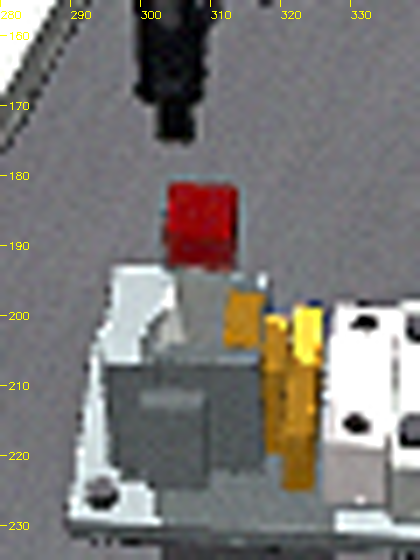

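```bash
python3 - <<'E'
from fit import *
s=read_state();print(s['clock'],s['position'],R.from_quat(s['ee_rot']).as_matrix()[:,2].round(4).tolist());plan(s,(481.6,-308.4,220),0)
E
```

```text
11.1 [593.61350058  25.02427653 259.79879319] [0.0112, 0.0104, -0.9999]
tool yaw 0.2574 delta m [ 0.1937 -0.2942  0.0351] turn deg 14.75 rows>= 6.0
```

Emit:
{"op": "jog_arm", "data": {
  "increments": [
    [0.032, -0.049, 0, 2],
    [0.064, -0.098, 0, 4.5],
    [0.096, -0.147, 0, 7],
    [0.128, -0.196, 0.01, 10],
    [0.16, -0.245, 0.02, 12.5],
    [0.18, -0.275, 0.03, 14.7],
    [0.19, -0.29, 0.035, 14.7],
    [0.1937, -0.2942, 0.035, 14.7],
    [0.1937, -0.2942, 0.035, 14.7],
    [0.1937, -0.2942, 0.035, 14.7]
  ]
}}

```text
clock: 12.35
position: [482.3, -307.5, 220.5]
ee_rot: [-0.001, 1.0, 0.005, 0.006]
contact_force: [-0.1, -0.1, -0.6]
gripper_width: 84.9
```

```bash
python3 - <<'E'
from fit import *
s=read_state();print(s['clock'],s['position'],R.from_quat(s['ee_rot']).as_matrix()[:,2].round(4).tolist());plan(s,(481.6,-308.4,83),0)
p=s['position']
print('wedge drv proj')
t=get_image('top')[:,:,::-1];q=get_image('side')[:,:,::-1].copy()
crop(t,370,170,450,270,6,'t8.png')
crop(q,330,80,410,180,6,'s8.png')
E
```

```text
12.35 [ 482.26900285 -307.51378663  220.53461148] [0.012, 0.0102, -0.9999]
tool yaw 0.0026 delta m [ 0.0023 -0.0023  0.1375] turn deg 0.15 rows>= 3.0
wedge drv proj
```

View pics/s8.png

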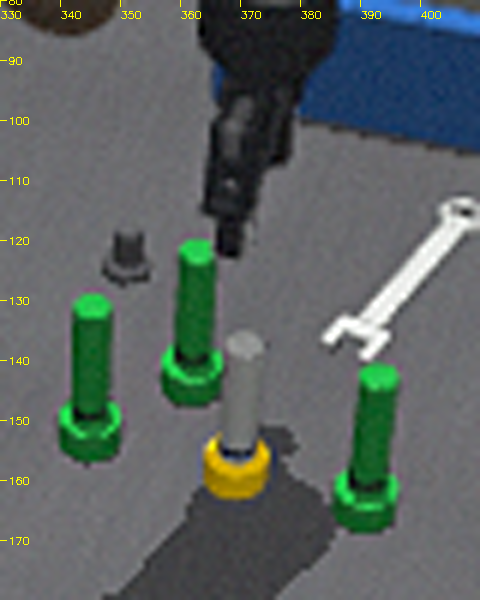

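View pics/t8.png

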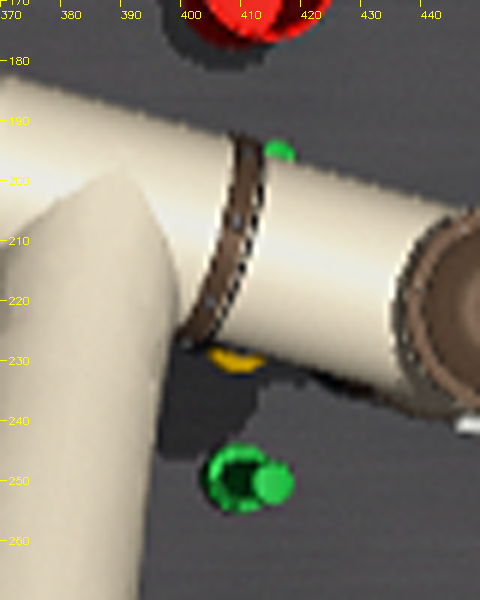

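Emit:
{"op": "jog_arm", "data": {
  "increments": [
    [0.0023, -0.0023, 0.03, 0],
    [0.0023, -0.0023, 0.07, 0],
    [0.0023, -0.0023, 0.1, 0],
    [0.0023, -0.0023, 0.125, 0],
    [0.0023, -0.0023, 0.1375, 0],
    [0.0023, -0.0023, 0.1375, 0],
    [0.0023, -0.0023, 0.1375, 0]
  ]
}}

```text
clock: 13.32
position: [482.4, -308.7, 84.1]
ee_rot: [-0.001, 1.0, 0.005, 0.007]
contact_force: [0.6, -0.3, -0.6]
gripper_width: 85.1
```

```bash
python3 - <<'E'
from fit import *
s=read_state();print(s['clock'],s['position'],s['contact_force'],R.from_quat(s['ee_rot']).as_matrix()[:,2].round(4).tolist());plan(s,(481.6,-308.4,83),0)
q=get_image('side')[:,:,::-1].copy()
crop(q,330,80,410,180,6,'s9.png')
E
```

```text
13.325 [ 482.39896116 -308.69765454   84.13273995] [ 0.5879821  -0.32178794 -0.59097022] [0.014, 0.0093, -0.9999]
tool yaw 0.0030 delta m [0.0008 0.0003 0.0011] turn deg 0.17 rows>= 1.0
```

View pics/s9.png

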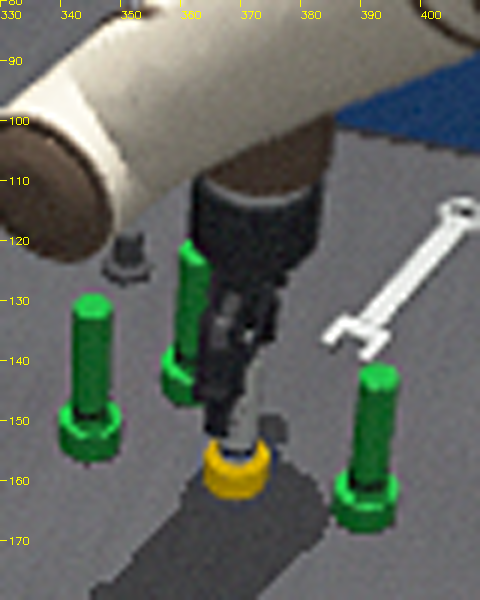

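Emit:
{"op": "jog_arm", "data": {
  "increments": [
    [0.0005, 0.0003, 0.001, 0],
    [0.0005, 0.0003, 0.001, 0],
    [0.0005, 0.0003, 0.001, 0],
    [0.0005, 0.0003, 0.001, 0],
    [0.0005, 0.0003, 0.001, 0],
    [0.0005, 0.0003, 0.001, 0],
    [0.0005, 0.0003, 0.001, 0],
    [0.0005, 0.0003, 0.001, 0]
  ],
  "hand": -1
}}

```text
clock: 14.38
position: [482.1, -308.5, 83.5]
ee_rot: [-0.001, 1.0, 0.004, 0.007]
contact_force: [-0.0, -0.5, 2.8]
gripper_width: 22.6
```

Emit:
{"op": "jog_arm", "data": {
  "increments": [
    [0, 0, -0.02, 0],
    [0, 0, -0.07, 0],
    [0, 0, -0.12, 0],
    [0, 0, -0.17, 0],
    [0, 0, -0.22, 0],
    [0, 0, -0.22, 0],
    [0, 0, -0.22, 0]
  ]
}}

```text
clock: 15.25
position: [477.8, -309.5, 301.0]
ee_rot: [-0.001, 1.0, 0.006, 0.006]
contact_force: [-0.7, -0.5, -3.6]
gripper_width: 22.5
```

```bash
python3 - <<'E'
from fit import *
s=read_state();print(s['clock'],s['position'],s['contact_force'],s['gripper_width'],R.from_quat(s['ee_rot']).as_matrix()[:,2].round(4).tolist());plan(s,(593.1,26.1,300),.2557)
t=get_image('top')[:,:,::-1];q=get_image('side')[:,:,::-1].copy()
crop(q,325,50,405,150,6,'s10.png')
crop(t,285,150,350,250,6,'t10.png')
E
```

```text
15.25 [ 477.75765159 -309.5481225   301.03123171] [-0.72981193 -0.46601168 -3.58147447] 22.534697276252594 [0.0111, 0.0121, -0.9999]
tool yaw 0.0025 delta m [-0.1161  0.3353  0.0064] turn deg -14.51 rows>= 6.0
```

View pics/s10.png

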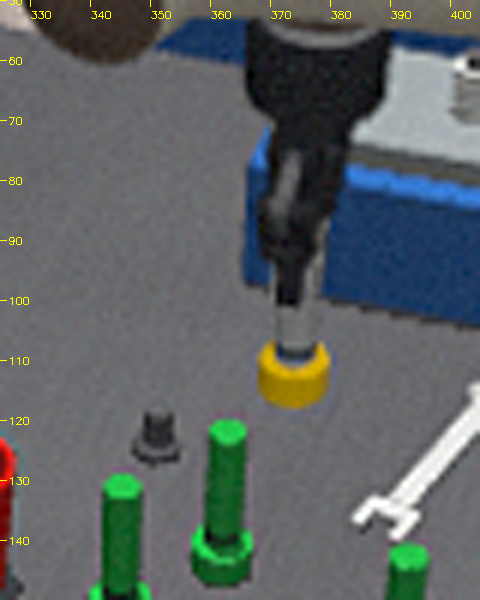

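View pics/t10.png

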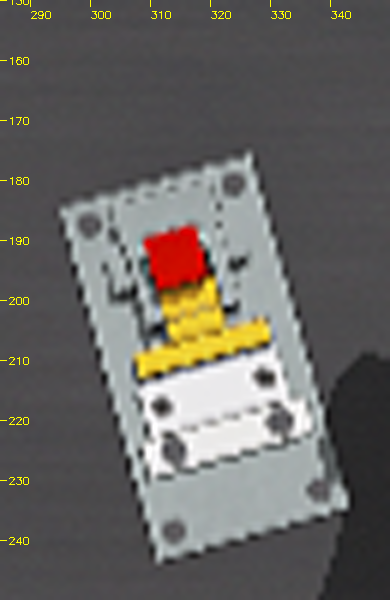

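```bash
python3 - <<'E'
from fit import *
print(at_z(T,313.75,192.4,170)-[1.3,-1.3,0])
s=read_state();plan(s,(593.2,26.1,285),.2557)
E
```

```text
[592.70472041  28.44221031 170.        ]
tool yaw 0.0027 delta m [-0.1161  0.3354  0.0206] turn deg -14.50 rows>= 6.0
```

Emit:
{"op": "jog_arm", "data": {
  "increments": [
    [-0.019, 0.056, 0, -2.5],
    [-0.038, 0.112, 0, -5],
    [-0.058, 0.168, 0, -7.5],
    [-0.077, 0.224, 0, -10],
    [-0.096, 0.28, 0.01, -12.5],
    [-0.11, 0.32, 0.015, -14.5],
    [-0.115, 0.333, 0.02, -14.5],
    [-0.116, 0.3355, 0.02, -14.5],
    [-0.116, 0.3355, 0.0205, -14.5],
    [-0.116, 0.3355, 0.0205, -14.5]
  ]
}}

```text
clock: 16.6
position: [592.7, 25.0, 285.3]
ee_rot: [-0.127, 0.992, 0.005, 0.006]
contact_force: [-0.1, -0.4, -2.7]
gripper_width: 22.7
```

```bash
python3 - <<'E'
from fit import *
s=read_state();print(s['clock'],s['position'],s['contact_force'],s['gripper_width'],R.from_quat(s['ee_rot']).as_matrix()[:,2].round(4).tolist());plan(s,(593.2,26.5,258),.2557)
q=get_image('side')[:,:,::-1].copy()
crop(q,275,130,355,230,6,'s11.png')
E
```

```text
16.6 [592.74728433  24.96608768 285.27714463] [-0.14246005 -0.39198209 -2.66549788] 22.66747399192387 [0.0097, 0.0116, -0.9999]
tool yaw 0.2540 delta m [-0.0005  0.0011  0.0273] turn deg -0.10 rows>= 1.0
```

View pics/s11.png

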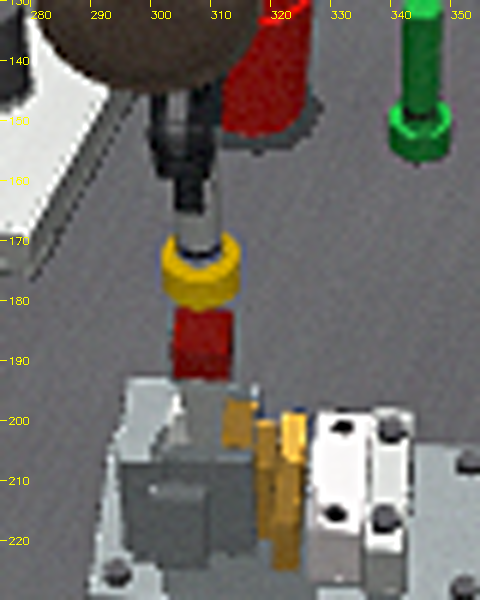

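Emit:
{"op": "jog_arm", "data": {
  "increments": [
    [-0.0004, 0.0011, 0.015, 0],
    [-0.0004, 0.0011, 0.025, 0],
    [-0.0004, 0.0011, 0.028, 0],
    [-0.0004, 0.0011, 0.03, 0],
    [-0.0004, 0.0011, 0.0315, 0],
    [-0.0004, 0.0011, 0.033, 0],
    [-0.0004, 0.0011, 0.0345, 0],
    [-0.0004, 0.0011, 0.036, 0],
    [-0.0004, 0.0011, 0.036, 0]
  ]
}}

```text
clock: 17.77
position: [593.7, 26.5, 250.9]
ee_rot: [-0.127, 0.992, 0.005, 0.007]
contact_force: [-2.0, 0.7, 4.5]
gripper_width: 23.1
```

Emit:
{"op": "jog_arm", "data": {
  "increments": [
    [0, 0, 0.0015, 0],
    [0, 0, 0.003, 0],
    [0, 0, 0.003, 0]
  ]
}}

```text
clock: 18.15
position: [593.7, 26.4, 248.2]
ee_rot: [-0.127, 0.992, 0.005, 0.007]
contact_force: [-1.9, -0.6, 4.8]
gripper_width: 22.7
```

Emit:
{"op": "jog_arm", "data": {
  "increments": [
    [0, 0, -0.005, 0],
    [0, 0, -0.012, 0],
    [0, 0, -0.012, 0],
    [0, 0, -0.012, 0]
  ]
}}

```text
clock: 18.65
position: [593.4, 26.3, 259.7]
ee_rot: [-0.127, 0.992, 0.005, 0.006]
contact_force: [0.3, 0.2, -2.5]
gripper_width: 23.0
```

```bash
python3 - <<'E'
from fit import *
s=read_state();print(s['clock'],s['position'],s['contact_force'],s['gripper_width'],R.from_quat(s['ee_rot']).as_matrix()[:,2].round(4).tolist());plan(s,(593.2,26.5,249),.2557)
q=get_image('side')[:,:,::-1].copy()
crop(q,285,150,345,230,8,'s12.png')
E
```

```text
18.65 [593.37600427  26.32773106 259.71716775] [ 0.26388347  0.19726844 -2.45517869] 22.954166681349122 [0.0116, 0.0114, -0.9999]
tool yaw 0.2544 delta m [0.0003 0.0001 0.0107] turn deg -0.08 rows>= 1.0
```

View pics/s12.png

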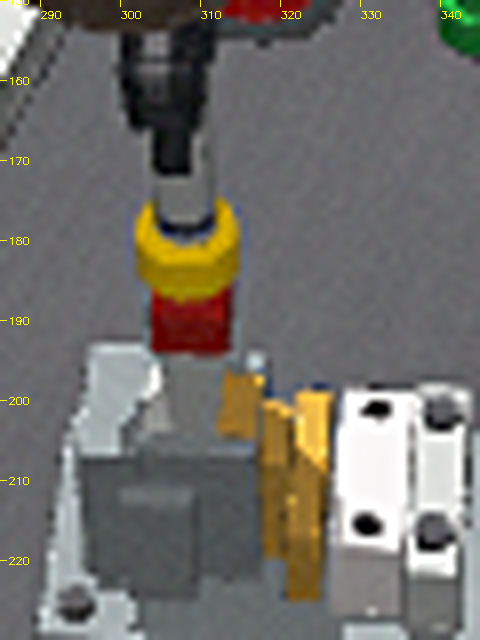

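Emit:
{"op": "jog_arm", "data": {
  "increments": [
    [0, 0, 0.006, 0],
    [0, 0, 0.009, 0],
    [0, 0, 0.0105, 0],
    [0, 0, 0.012, 0],
    [0, 0, 0.0135, 0],
    [0, 0, 0.015, 0],
    [0, 0, 0.016, 0],
    [0, 0, 0.0172, 0],
    [0, 0, 0.0172, 0]
  ]
}}

```text
clock: 19.82
position: [593.8, 26.2, 244.3]
ee_rot: [-0.127, 0.992, 0.005, 0.007]
contact_force: [-2.6, -1.0, 4.8]
gripper_width: 22.6
```

Emit:
{"op": "jog_arm", "data": {
  "increments": [
    [0, 0, -0.005, 0],
    [0, 0, -0.012, 0],
    [0, 0, -0.012, 0],
    [0, 0, -0.012, 0]
  ]
}}

```text
clock: 20.32
position: [593.5, 26.2, 255.8]
ee_rot: [-0.127, 0.992, 0.005, 0.007]
contact_force: [-0.1, 0.2, -4.0]
gripper_width: 23.1
```

Emit:
{"op": "jog_arm", "data": {
  "increments": [
    [0.001, 0, 0.006, 0],
    [0.001, 0, 0.009, 0],
    [0.001, 0, 0.0105, 0],
    [0.001, 0, 0.012, 0],
    [0.001, 0, 0.0135, 0],
    [0.001, 0, 0.015, 0],
    [0.001, 0, 0.016, 0],
    [0.001, 0, 0.0175, 0],
    [0.001, 0, 0.0175, 0]
  ]
}}

```text
clock: 21.45
position: [592.9, 25.8, 240.1]
ee_rot: [-0.127, 0.992, 0.004, 0.008]
contact_force: [-2.6, -0.2, 4.7]
gripper_width: 22.8
```

Emit:
{"op": "jog_arm", "data": {
  "increments": [
    [0, 0, -0.005, 0],
    [0, 0, -0.012, 0],
    [0, 0, -0.012, 0],
    [0, 0, -0.012, 0]
  ]
}}

```text
clock: 21.95
position: [592.6, 25.8, 251.6]
ee_rot: [-0.127, 0.992, 0.004, 0.008]
contact_force: [0.6, -0.1, -2.2]
gripper_width: 22.6
```

```bash
python3 - <<'E'
from fit import *
s=read_state();print(s['clock'],s['position'],s['contact_force'],s['gripper_width'],R.from_quat(s['ee_rot']).as_matrix()[:,2].round(4).tolist());plan(s,(593.2,26.5,239),.2557)
q=get_image('side')[:,:,::-1].copy()
crop(q,285,150,345,230,8,'s13.png')
E
```

```text
21.95 [592.64379075  25.75614964 251.63200324] [ 0.61004235 -0.05971137 -2.19481584] 22.559483190604713 [0.014, 0.0107, -0.9998]
tool yaw 0.2549 delta m [-0.0005  0.0005  0.0126] turn deg -0.05 rows>= 1.0
```

View pics/s13.png

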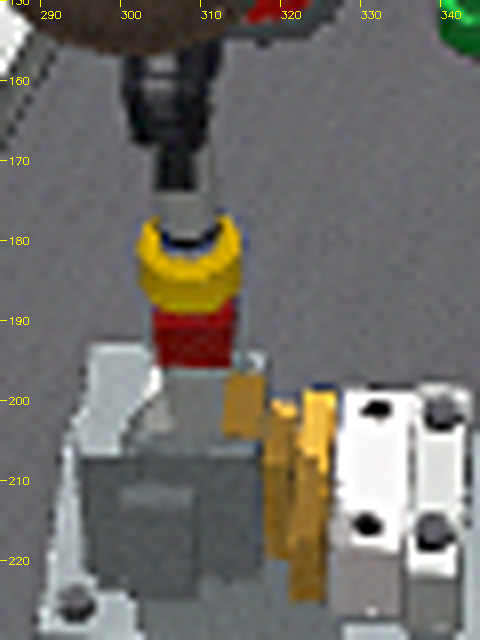

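Emit:
{"op": "jog_arm", "data": {
  "increments": [
    [0, 0.0003, 0.006, 0],
    [0, 0.0003, 0.009, 0],
    [0, 0.0003, 0.0105, 0],
    [0, 0.0003, 0.012, 0],
    [0, 0.0003, 0.0135, 0],
    [0, 0.0003, 0.015, 0],
    [0, 0.0003, 0.016, 0],
    [0, 0.0003, 0.0175, 0],
    [0, 0.0003, 0.0175, 0]
  ]
}}

```text
clock: 23.12
position: [592.9, 25.9, 235.9]
ee_rot: [-0.127, 0.992, 0.004, 0.008]
contact_force: [-2.3, -0.5, 4.9]
gripper_width: 22.6
```

Emit:
{"op": "jog_arm", "data": {
  "increments": [
    [0, 0, -0.005, 0],
    [0, 0, -0.012, 0],
    [0, 0, -0.012, 0],
    [0, 0, -0.012, 0]
  ]
}}

```text
clock: 23.62
position: [592.6, 25.8, 247.5]
ee_rot: [-0.127, 0.992, 0.004, 0.008]
contact_force: [0.4, -0.8, -3.6]
gripper_width: 22.6
```

Emit:
{"op": "jog_arm", "data": {
  "increments": [
    [0.0005, 0.0003, 0.006, 0],
    [0.0005, 0.0003, 0.009, 0],
    [0.0005, 0.0003, 0.0105, 0],
    [0.0005, 0.0003, 0.012, 0],
    [0.0005, 0.0003, 0.0135, 0],
    [0.0005, 0.0003, 0.0145, 0],
    [0.0005, 0.0003, 0.0155, 0],
    [0.0005, 0.0003, 0.0165, 0],
    [0.0005, 0.0003, 0.0165, 0]
  ]
}}

```text
clock: 24.75
position: [592.3, 25.9, 232.6]
ee_rot: [-0.127, 0.992, 0.004, 0.009]
contact_force: [-2.3, 1.0, 5.1]
gripper_width: 22.8
```

Emit:
{"op": "jog_arm", "data": {
  "increments": [
    [0, 0, -0.005, 0],
    [0, 0, -0.012, 0],
    [0, 0, -0.012, 0],
    [0, 0, -0.012, 0]
  ]
}}

```text
clock: 25.25
position: [592.0, 25.8, 244.2]
ee_rot: [-0.127, 0.992, 0.004, 0.008]
contact_force: [0.3, 0.4, -3.4]
gripper_width: 22.4
```

Emit:
{"op": "jog_arm", "data": {
  "increments": [
    [0, 0.0003, 0.006, 0],
    [0, 0.0003, 0.009, 0],
    [0, 0.0003, 0.0105, 0],
    [0, 0.0003, 0.012, 0],
    [0, 0.0003, 0.0135, 0],
    [0, 0.0003, 0.0145, 0],
    [0, 0.0003, 0.0155, 0],
    [0, 0.0003, 0.0165, 0],
    [0, 0.0003, 0.0165, 0]
  ]
}}

```text
clock: 26.38
position: [592.3, 26.0, 229.4]
ee_rot: [-0.127, 0.992, 0.004, 0.009]
contact_force: [-2.6, 0.2, 5.1]
gripper_width: 22.7
```

Emit:
{"op": "jog_arm", "data": {
  "increments": [
    [0, 0, -0.005, 0],
    [0, 0, -0.012, 0],
    [0, 0, -0.012, 0],
    [0, 0, -0.012, 0]
  ]
}}

```text
clock: 26.88
position: [591.9, 25.9, 241.0]
ee_rot: [-0.127, 0.992, 0.004, 0.009]
contact_force: [-0.3, -0.7, -2.6]
gripper_width: 22.6
```

```bash
python3 - <<'E'
from fit import *
s=read_state();print(s['clock'],s['position'],s['contact_force'],s['gripper_width'],R.from_quat(s['ee_rot']).as_matrix()[:,2].round(4).tolist());plan(s,(593.2,26.5,239),.2557)
q=get_image('side')[:,:,::-1].copy()
crop(q,285,150,345,230,8,'s14.png')
E
```

```text
26.875 [591.9367258   25.9228096  240.98495596] [-0.26785664 -0.71377629 -2.56525929] 22.608026973471247 [0.0164, 0.0095, -0.9998]
tool yaw 0.2556 delta m [-0.0013  0.0002  0.002 ] turn deg -0.01 rows>= 1.0
```

View pics/s14.png

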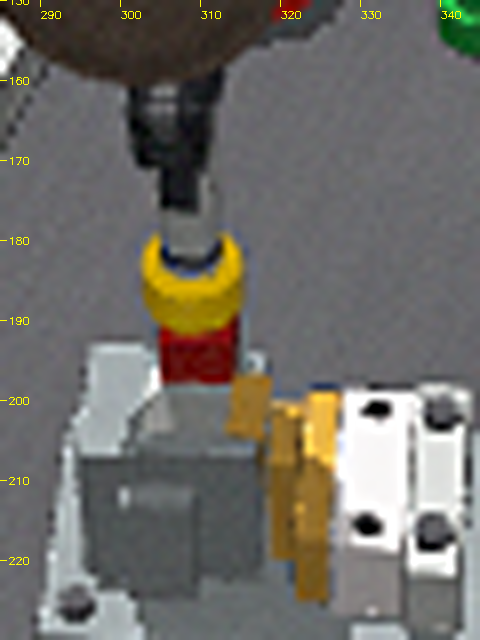

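Emit:
{"op": "jog_arm", "data": {
  "increments": [
    [0, 0.0003, 0.006, 0],
    [0, 0.0003, 0.009, 0],
    [0, 0.0003, 0.0105, 0],
    [0, 0.0003, 0.012, 0],
    [0, 0.0003, 0.0135, 0],
    [0, 0.0003, 0.0145, 0],
    [0, 0.0003, 0.0155, 0],
    [0, 0.0003, 0.0165, 0],
    [0, 0.0003, 0.0165, 0]
  ]
}}

```text
clock: 28.05
position: [592.3, 26.1, 227.2]
ee_rot: [-0.128, 0.992, 0.003, 0.01]
contact_force: [-4.1, 0.1, 8.5]
gripper_width: 22.4
```

Emit:
{"op": "jog_arm", "data": {
  "increments": [
    [0, 0, -0.005, 0],
    [0, 0, -0.012, 0],
    [0, 0, -0.012, 0],
    [0, 0, -0.012, 0]
  ]
}}

```text
clock: 28.55
position: [591.9, 26.0, 238.7]
ee_rot: [-0.128, 0.992, 0.003, 0.009]
contact_force: [-0.4, 0.3, -3.3]
gripper_width: 22.5
```

Emit:
{"op": "jog_arm", "data": {
  "increments": [
    [0, 0.0003, 0.006, 0],
    [0, 0.0003, 0.009, 0],
    [0, 0.0003, 0.0105, 0],
    [0, 0.0003, 0.012, 0],
    [0, 0.0003, 0.0135, 0],
    [0, 0.0003, 0.0145, 0],
    [0, 0.0003, 0.0155, 0],
    [0, 0.0003, 0.0165, 0],
    [0, 0.0003, 0.017, 0],
    [0, 0.0003, 0.017, 0]
  ]
}}

```text
clock: 29.8
position: [592.5, 26.1, 225.9]
ee_rot: [-0.128, 0.992, 0.003, 0.011]
contact_force: [-5.7, -0.0, 12.1]
gripper_width: 22.8
```

Emit:
{"op": "jog_arm", "data": {
  "increments": [
    [0, 0, -0.005, 0],
    [0, 0, -0.012, 0],
    [0, 0, -0.012, 0],
    [0, 0, -0.012, 0]
  ]
}}

```text
clock: 30.3
position: [592.1, 26.0, 237.2]
ee_rot: [-0.128, 0.992, 0.003, 0.011]
contact_force: [0.3, 0.5, -2.8]
gripper_width: 22.6
```

Emit:
{"op": "jog_arm", "data": {
  "increments": [
    [0, 0.0003, 0.006, 0],
    [0, 0.0003, 0.009, 0],
    [0, 0.0003, 0.0105, 0],
    [0, 0.0003, 0.012, 0],
    [0, 0.0003, 0.0135, 0],
    [0, 0.0003, 0.0145, 0],
    [0, 0.0003, 0.0155, 0],
    [0, 0.0003, 0.0165, 0],
    [0, 0.0003, 0.0173, 0],
    [0, 0.0003, 0.0173, 0]
  ]
}}

```text
clock: 31.55
position: [592.6, 26.1, 224.1]
ee_rot: [-0.129, 0.992, 0.002, 0.012]
contact_force: [-6.0, 0.9, 13.5]
gripper_width: 22.7
```

Emit:
{"op": "jog_arm", "data": {
  "increments": [
    [0, 0, -0.005, 0],
    [0, 0, -0.012, 0],
    [0, 0, -0.012, 0],
    [0, 0, -0.012, 0]
  ]
}}

```text
clock: 32.05
position: [592.1, 26.0, 235.4]
ee_rot: [-0.128, 0.992, 0.002, 0.012]
contact_force: [-0.2, 0.3, -3.3]
gripper_width: 22.5
```

```bash
python3 - <<'E'
from fit import *
s=read_state();print(s['clock'],s['position'],s['contact_force'],s['gripper_width'],R.from_quat(s['ee_rot']).as_matrix()[:,2].round(4).tolist());plan(s,(591,26,239),.2557)
q=get_image('side')[:,:,::-1].copy()
crop(q,285,150,345,230,8,'s15.png')
E
```

```text
32.05 [592.1144277   26.01806537 235.39065276] [-0.17548309  0.30944649 -3.28539145] 22.452433364493096 [0.0223, 0.0072, -0.9997]
tool yaw 0.2577 delta m [ 0.001   0.0003 -0.0036] turn deg 0.11 rows>= 1.0
```

View pics/s15.png

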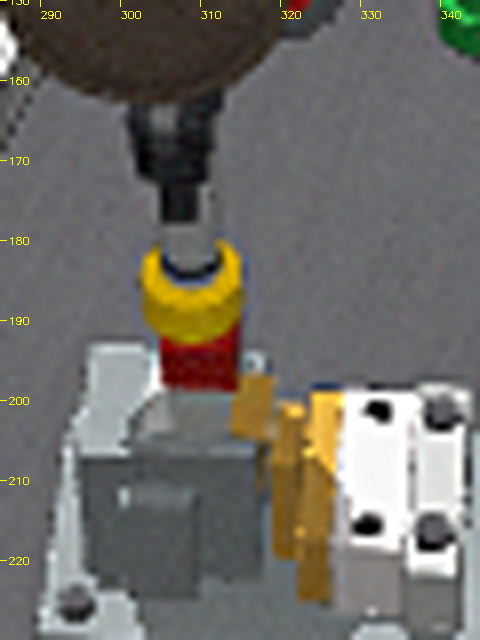

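Emit:
{"op": "jog_arm", "data": {
  "increments": [
    [0.001, 0.0003, 0.006, 0],
    [0.001, 0.0003, 0.009, 0],
    [0.001, 0.0003, 0.0105, 0],
    [0.001, 0.0003, 0.012, 0],
    [0.001, 0.0003, 0.0135, 0],
    [0.001, 0.0003, 0.0145, 0],
    [0.001, 0.0003, 0.0155, 0],
    [0.001, 0.0003, 0.0165, 0],
    [0.001, 0.0003, 0.0173, 0],
    [0.001, 0.0003, 0.0173, 0]
  ]
}}

```text
clock: 33.35
position: [592.5, 25.8, 223.4]
ee_rot: [-0.129, 0.992, 0.001, 0.014]
contact_force: [-6.5, -0.4, 14.5]
gripper_width: 22.9
```

Emit:
{"op": "jog_arm", "data": {
  "increments": [
    [0, 0, -0.005, 0],
    [0, 0, -0.012, 0],
    [0, 0, -0.012, 0],
    [0, 0, -0.012, 0]
  ]
}}

```text
clock: 33.85
position: [591.9, 25.7, 234.5]
ee_rot: [-0.129, 0.992, 0.001, 0.014]
contact_force: [-0.2, 0.0, -3.5]
gripper_width: 22.7
```

Emit:
{"op": "jog_arm", "data": {
  "increments": [
    [0.002, 0.0003, 0.006, 0],
    [0.002, 0.0003, 0.009, 0],
    [0.002, 0.0003, 0.0105, 0],
    [0.002, 0.0003, 0.012, 0],
    [0.002, 0.0003, 0.0135, 0],
    [0.002, 0.0003, 0.0145, 0],
    [0.002, 0.0003, 0.0155, 0],
    [0.002, 0.0003, 0.0165, 0],
    [0.002, 0.0003, 0.0175, 0],
    [0.002, 0.0003, 0.0185, 0]
  ]
}}

```text
clock: 35.1
position: [591.4, 25.6, 223.4]
ee_rot: [-0.13, 0.991, 0.001, 0.017]
contact_force: [-10.6, 2.9, 26.4]
gripper_width: 22.7
```

Emit:
{"op": "jog_arm", "data": {
  "increments": [
    [0, 0, -0.005, 0],
    [0, 0, -0.012, 0],
    [0, 0, -0.012, 0],
    [0, 0, -0.012, 0]
  ]
}}

```text
clock: 35.6
position: [590.6, 25.5, 234.2]
ee_rot: [-0.13, 0.991, 0.001, 0.016]
contact_force: [0.0, -0.1, -4.4]
gripper_width: 22.2
```

```bash
python3 - <<'E'
from fit import *
s=read_state();print(s['clock'],s['position'],s['contact_force'],s['gripper_width'],R.from_quat(s['ee_rot']).as_matrix()[:,2].round(4).tolist());plan(s,(591,26,239),.2557)
q=get_image('side')[:,:,::-1].copy()
crop(q,285,150,345,230,8,'s16.png')
E
```

```text
35.6 [590.64581169  25.50212499 234.19772022] [ 0.02941132 -0.07093172 -4.40407372] 22.233456520526442 [0.0314, 0.0052, -0.9995]
tool yaw 0.2610 delta m [-0.0006  0.0004 -0.0048] turn deg 0.30 rows>= 1.0
```

View pics/s16.png

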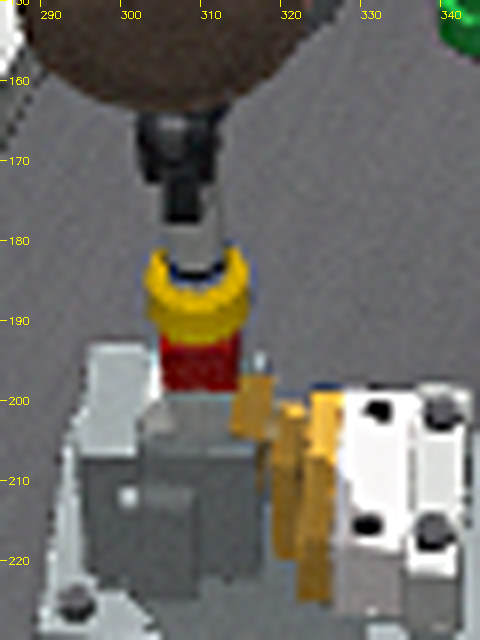

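Emit:
{"op": "jog_arm", "data": {
  "increments": [
    [0, 0, -0.02, 0],
    [0, 0, -0.045, 0],
    [0, 0, -0.07, 0],
    [0, 0, -0.07, 0],
    [0, 0, -0.07, 0]
  ]
}}

```text
clock: 36.28
position: [587.7, 25.1, 302.4]
ee_rot: [-0.13, 0.991, 0.001, 0.014]
contact_force: [-0.4, 0.7, -4.0]
gripper_width: 22.7
```

```bash
python3 - <<'E'
from fit import *
s=read_state();print(s['clock'],s['position'],s['contact_force'],s['gripper_width'],R.from_quat(s['ee_rot']).as_matrix()[:,2].round(4).tolist());plan(s,(470,-190,200),0)
t=get_image('top')[:,:,::-1];q=get_image('side')[:,:,::-1].copy()
cv2.imwrite('pics/t17.png',t);crop(q,280,130,365,240,7,'s17.png')
E
```

```text
36.275 [587.74701247  25.12887652 302.40303307] [-0.43272478  0.65648057 -4.00092275] 22.718803105573894 [0.0285, 0.0051, -0.9996]
tool yaw 0.2607 delta m [ 0.1721 -0.1773  0.0979] turn deg 14.94 rows>= 5.0
```

View pics/s17.png

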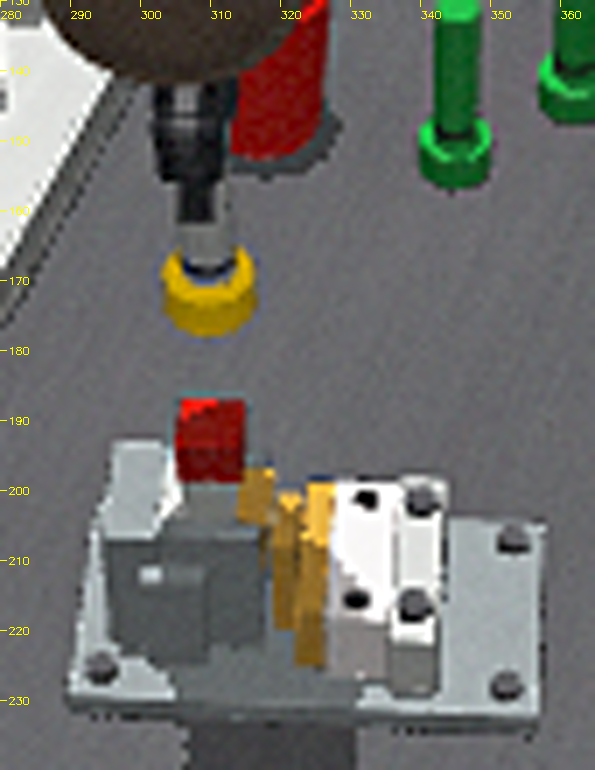

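View pics/t17.png

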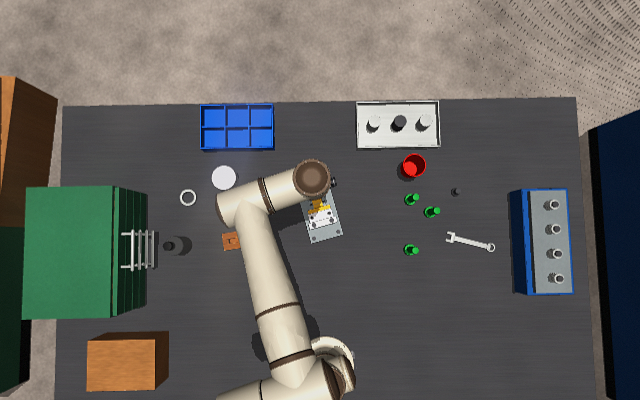

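Emit:
{"op": "jog_arm", "data": {
  "increments": [
    [0.035, -0.035, 0, 3],
    [0.07, -0.07, 0, 6],
    [0.105, -0.105, 0.02, 9],
    [0.14, -0.14, 0.05, 12],
    [0.165, -0.17, 0.08, 15],
    [0.172, -0.177, 0.098, 15],
    [0.172, -0.177, 0.098, 15],
    [0.172, -0.177, 0.098, 15],
    [0.172, -0.177, 0.098, 15]
  ]
}}

```text
clock: 37.5
position: [471.0, -189.4, 200.9]
ee_rot: [-0.0, 1.0, 0.002, 0.015]
contact_force: [-0.8, 0.1, -3.0]
gripper_width: 22.7
```

```bash
python3 - <<'E'
from fit import *
s=read_state();print(s['clock'],s['position'],s['contact_force'],s['gripper_width'],R.from_quat(s['ee_rot']).as_matrix()[:,2].round(4).tolist());plan(s,(470,-190,84),0)
q=get_image('side')[:,:,::-1].copy()
crop(q,310,90,400,200,6,'s18.png')
E
```

```text
37.5 [ 471.04291607 -189.38858874  200.88415554] [-0.80853246  0.1260801  -2.96359046] 22.691722823827057 [0.0301, 0.0043, -0.9995]
tool yaw 0.0003 delta m [ 0.0046 -0.0011  0.1168] turn deg 0.02 rows>= 2.0
```

View pics/s18.png

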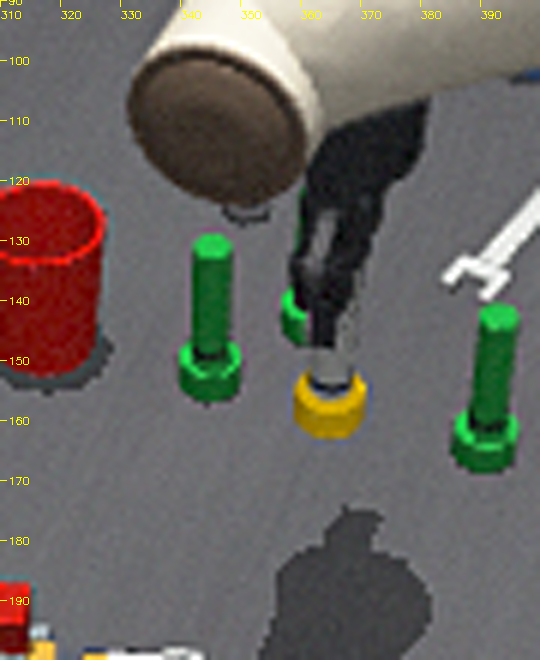

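Driver hangs upright over clear bench (foot near pixel 364,157). Lowering it.

Emit:
{"op": "jog_arm", "data": {
  "increments": [
    [0.003, 0, 0.04, 0],
    [0.004, 0, 0.08, 0],
    [0.0045, -0.001, 0.1, 0],
    [0.0045, -0.001, 0.108, 0],
    [0.0045, -0.001, 0.112, 0],
    [0.0045, -0.001, 0.1145, 0],
    [0.0045, -0.001, 0.116, 0],
    [0.0045, -0.001, 0.116, 0]
  ]
}}

```text
clock: 38.55
position: [470.1, -189.9, 85.1]
ee_rot: [-0.0, 1.0, 0.002, 0.015]
contact_force: [-0.1, -0.2, -3.0]
gripper_width: 22.8
```

Emit:
{"op": "jog_arm", "data": {
  "increments": [
    [0, 0, 0.0007, 0],
    [0, 0, 0.0014, 0],
    [0, 0, 0.002, 0],
    [0, 0, 0.002, 0]
  ]
}}

```text
clock: 39.05
position: [470.2, -189.9, 83.2]
ee_rot: [-0.0, 1.0, 0.002, 0.015]
contact_force: [-0.6, -0.1, -1.5]
gripper_width: 22.9
```

Emit:
{"op": "jog_arm", "data": {
  "increments": [
    [0, 0, 0.0005, 0],
    [0, 0, 0.001, 0],
    [0, 0, 0.001, 0]
  ]
}}

```text
clock: 39.42
position: [470.3, -190.0, 83.2]
ee_rot: [-0.0, 1.0, 0.002, 0.016]
contact_force: [-2.7, 0.9, 5.7]
gripper_width: 22.9
```

Emit:
{"op": "jog_arm", "data": {
  "increments": [
    [0, 0, -0.0005, 0],
    [0, 0, -0.0005, 0],
    [0, 0, -0.0005, 0],
    [0, 0, -0.0005, 0],
    [0, 0, -0.0005, 0],
    [0, 0, -0.0005, 0],
    [0, 0, -0.0005, 0],
    [0, 0, -0.0005, 0]
  ],
  "hand": 1
}}

```text
clock: 40.42
position: [470.3, -190.0, 83.7]
ee_rot: [-0.0, 1.0, 0.002, 0.016]
contact_force: [-0.5, -0.4, -0.3]
gripper_width: 85.4
```

```bash
python3 - <<'E'
from fit import *
s=read_state();print(s['clock'],s['position'],s['contact_force'],s['gripper_width']);plan(s,(470.3,-190,230),0)
q=get_image('side')[:,:,::-1].copy()
crop(q,310,90,400,200,6,'s19.png')
E
```

```text
40.425 [ 470.2889437  -189.98087431   83.67357582] [-0.50974491 -0.44940316 -0.25916866] 85.43626428954713
tool yaw 0.0009 delta m [-0.0046  0.0005 -0.1463] turn deg 0.05 rows>= 3.0
```

View pics/s19.png

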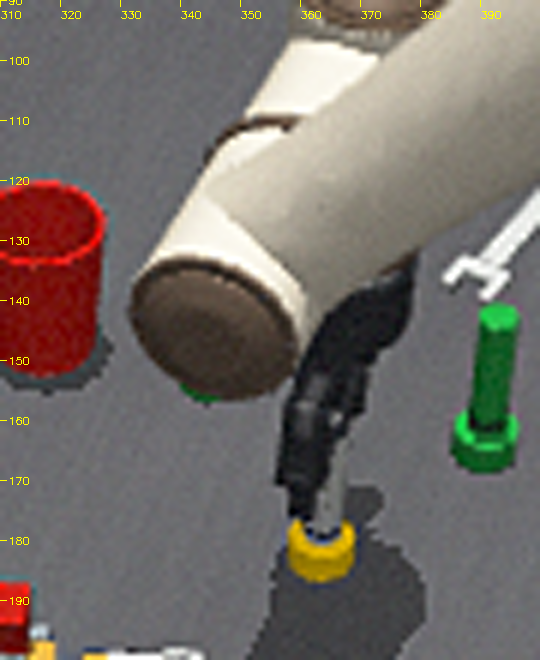

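Driver stands upright, fingers open. Retreat straight up, then away to the -y side to free the view.

Emit:
{"op": "jog_arm", "data": {
  "increments": [
    [-0.001, 0, -0.02, 0],
    [-0.002, 0, -0.06, 0],
    [-0.003, 0, -0.1, 0],
    [-0.0045, 0, -0.146, 0],
    [-0.0045, 0, -0.18, 0],
    [-0.0045, 0, -0.18, 0]
  ]
}}

```text
clock: 41.22
position: [470.5, -190.9, 266.9]
ee_rot: [-0.001, 1.0, 0.001, 0.019]
contact_force: [-0.2, -0.7, -0.8]
gripper_width: 85.0
```

Emit:
{"op": "jog_arm", "data": {
  "increments": [
    [0.04, -0.04, 0, 0],
    [0.08, -0.08, 0, 0],
    [0.12, -0.12, 0, 0],
    [0.12, -0.17, 0, 0],
    [0.12, -0.22, 0, 0],
    [0.12, -0.27, 0, 0],
    [0.12, -0.3, 0, 0],
    [0.12, -0.3, 0, 0],
    [0.12, -0.3, 0, 0]
  ]
}}

```text
clock: 42.35
position: [350.5, -490.3, 260.2]
ee_rot: [-0.0, 1.0, 0.002, 0.018]
contact_force: [0.4, -0.0, 0.2]
gripper_width: 85.6
```

```bash
python3 - <<'E'
from fit import *
s=read_state();print(s['clock'],s['position'],s['contact_force'],s['gripper_width'])
t=get_image('top')[:,:,::-1];q=get_image('side')[:,:,::-1].copy()
cv2.imwrite('pics/t20.png',t);cv2.imwrite('pics/sf20.png',q);crop(q,280,130,400,240,6,'s20.png');crop(t,285,165,425,265,5,'tc20.png')
E
```

```text
42.35 [ 350.54164884 -490.31876754  260.21793249] [ 0.37728213 -0.0204842   0.15714633] 85.63723955547296
```

View pics/s20.png

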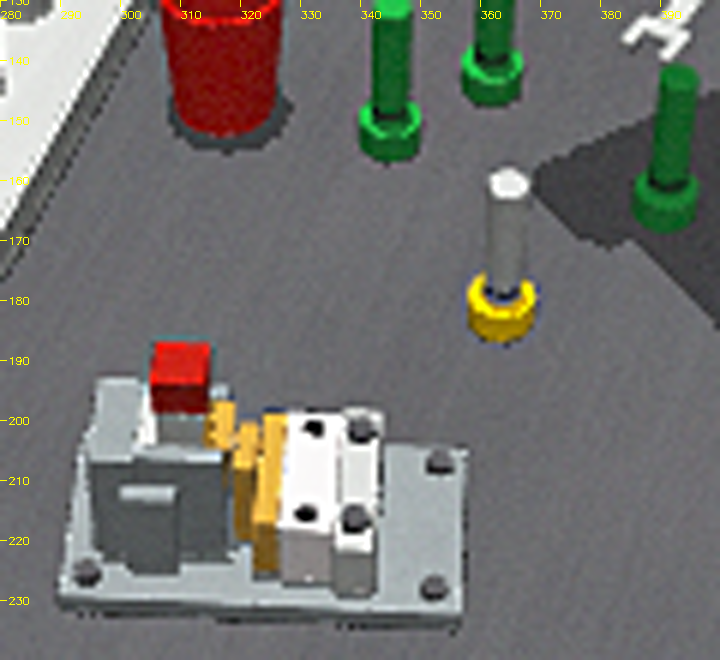

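View pics/tc20.png

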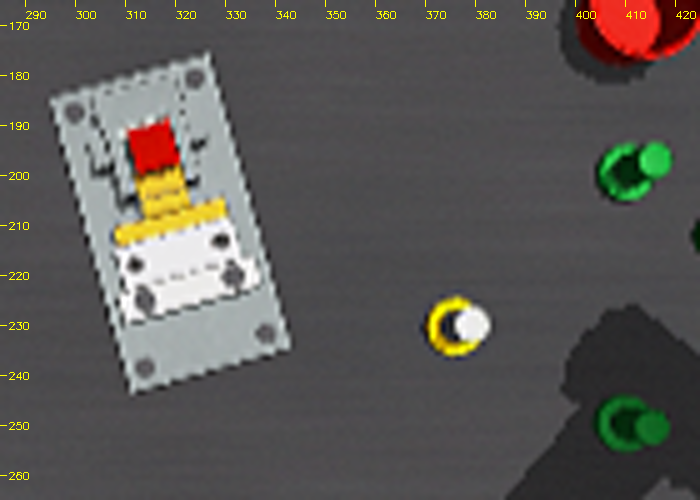

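```bash
python3 - <<'E'
from bench import *
print(read_state()['joint_vel'].round(3));print(job_done())
E
```

```text
[ 0.005 -0.009  0.007  0.     0.002  0.001]
the job is handed in; nothing more can be done
None
```

The wedge is home, the cap appears tight against the backstop, and the job was handed in at 42.4 s of the 72 s allowed. `job_done()` gives no verdict, so what follows is my own checks.

- **Starting the wedge:** I set it in the slot by hand with about 9 N at most, its tip roughly 35 mm below the mouth, and let go. It stood upright.
- **Tapping:** I used 10 taps, lifting the driver about 10 mm clear after each. The resistance was about 8 N at first and 11 to 18 N once the jaw was pushing the cap. On the last tap the wedge did not move forward at about 30 N, roughly 31.6 mm below first grip, inside the expected 20 to 36 mm. That last tap was above the 15 to 25 N setting range but well under the 60 N limit.
- **Driver:** It stands upright on the bench at about (470, -190) mm, some 225 mm from the fixture.

**Last checks:** Both cameras show the wedge upright in the slot and the jaw against the cap. They also show the cap against the backstop, the driver upright and the arm clear of everything. I saw no bystander moved.

**Not fully certain:**
- **Jaw force:** I could not measure the jaw's force on the cap directly. It is inferred from the wedge stopping and from the pictures.
- **Tool lean:** The tool leaned by up to about 0.03 rad during the later taps, with up to about 11 N sideways on the last one.
- **Camera agreement:** The two cameras disagreed by about 2 to 4 mm, so I averaged them.

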